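# Bring the inkstone tray up to the sprung stop and put the paperweight away

### The arm

A 6-joint arm with a two-finger parallel gripper is mounted at the origin on the work surface. World frame = base frame: x ahead of the robot, y to its left, z up, the work surface at z = 0. Lengths are in m, angles in rad, forces in N, time in s.
With the tool pointing down it reaches from about 0.325 to 0.9 m from the base axis. Payload 6.1 kg.
Tool frame: the origin (TCP) lies at the very end of the fingers, on their centre line; the grasp point (between the pads) lies 19 mm behind it (ctrl.grasp_offset is the distance from the TCP to the grasp point, in m); z points along the fingers, y is the direction in which the jaws open and shut (so a half turn about z gives the same grasp; the last joint's range is limited). The gripper opens to 87 mm and grips with 3 to 60 N. Pads are 19 mm wide; open, the fingers measure 117 mm over their backs; the gripper's body (75 mm by 190 mm) begins 51 mm behind the grasp point.
Start: joints at [-1.417, 0.22, 1.526, -0, 1.395, -0.126], TCP at [0.173, -0.601, 0.223] pointing down, gripper open.
Joint ranges: [-2.98, 2.98], [-0.91, 2.08], [0.09, 2.57], [-1.24, 4.39], [0.2, 2.65], [-2.68, 2.68]. Speed limits (rad/s): [2.57, 2.57, 3.01, 3.14, 3.14, 3.14].

### API

Orientations are given as [roll, pitch, yaw] about the fixed x, y, z axes, in that order (R = Rz(yaw) Ry(pitch) Rx(roll)).
In Python, from cell import ctrl, vision gives the robot as it stands.
- The arm moves only by the tool step_arm, never from a script. Its argument "targets" is a list of rows, each an object of numbers: "x", "y", "z": the shift along the tool's x, y, z as a fraction of full scale; "ax", "ay", "az": the turn, a rotation vector about the tool's x, y, z as a fraction of full scale; "hand": the opening, from 0 (shut) to 1 (fully open). A call has exactly 8 rows; each row is the pose to reach, as a shift and turn from the pose commanded when the call began, along the tool's axes at that moment, turning the shorter way round; what a row does not reach only later rows make up. Full scale, the value 1, is 25 cm for a shift and 180 degrees for a turn. A row lasts 1/8 s, in which the tool goes at most 62.5 mm and 10.7 degrees, less where a joint would pass 70% of its speed; a pose out of reach is approached as far as the arm can. A call with a number of a shift or a turn outside -1 to 1 is refused whole. A call with a gripper value outside its range is refused whole. The fingers move at their own pace and stop on an object; "newtons" is the grip in N (left out, the last holds). Time passes only in rows, so rows that repeat a pose let the fingers close, or fill a call up. It gives the time, the measured TCP pose, the force and the opening at its end, in the units of the state.
- ctrl.observe(): the state, without advancing time (a new reading comes with each control period).
- vision.grab_frame(name): name is "side" or "top" or "wrist"; returns a dict with "frame" (480x640x3 uint8, blue, green, red), "K" (3x3 intrinsics, pixels), "D" ([k1, k2, p1, p2, k3] as OpenCV has them; the pictures are not rectified), "pose" (4x4, takes a point from camera to world coordinates). Camera axes: x right, y down, z forward; pixel columns grow to the right and rows downward; lengths in m; the calibration is good to about 2 mm. A picture is of the moment at which its call begins. There is no depth.
- ctrl.close_job(): hands the job in, once; it reports no verdict.
The state is a dict: "time_s": time; "joints": joint angles; "qvel": joint speeds; "joint_torque": joint torques, N m; "eef_pos": TCP position; "tcp_rot": TCP orientation; "force": force on the tool from outside, world axes, zero at the start; "wrist_torque": the same for the moment, N m; "width": finger opening in m.
Only numpy, scipy, OpenCV 4.12 (cv2) and the standard library are available. Lean on these libraries where they do the work, as an engineer would, in place of code of your own. Each camera call takes 0.05 s, during which the arm holds its last target.

### The job

Hook your fingertips behind the far rim of the wooden inkstone tray and drag it along the table towards you, without lifting it, until it sits square and centred against the red sprung bar of the desk stop; lean on it until the springs are about half compressed, keep that for a second without ever ramming the bar against its end, then let go gently so that tray and bar stay touching. Then pick up the wooden paperweight by its brass grip and lay it lengthwise in the empty near half of the tray. Leave the inkstone in its half and do not disturb the other things on the table.

Things in the scene. Friction and masses are not known exactly. Their poses are not given: they have to be found in the camera images.
- tray: Light wooden open tray, 150 (x) x 200 (y) x 28 mm high, loose, about 0.6 kg plus the inkstone. Origin: centre of its underside; z up; +x points to its far rim, -x to its near rim, which meets the stop. Walls and floor 6 mm thick, outer faces flat and upright. Starts up to 0.2 rad askew to the stop, 50 mm or more from its bar. Dragging it takes some 2 to 10 N (mass and friction vary)
- tray_far_rim (a point): Middle of the top edge of the tray's far rim, on its outer face (tray x = +75 mm, 28 mm up): the fingertips go down behind it; nothing stands within 60 mm behind it
- tray_near_half (a point): Centre of the floor of the tray's empty near compartment (tray x = -36 mm, 6 mm up). A 5 mm divider, 22 mm high, along y at tray x = 0 makes two compartments, each 66.5 (x) x 188 mm (y); the far one holds the inkstone
- stop: Desk stop screwed to the table: wooden block 50 (x) x 180 (y) x 40 mm at x = -105 to -55 mm, two black knobs on top (to 52 mm). Origin on the table on its centre line, ahead of the block; +x points away from the robot, towards the tray; z up. It carries a red upright bar, 170 mm wide, 8 to 34 mm above the table, flat face towards +x, clamped anew each time: see bar_line
- bar_line (a point): Point of the stop at x = -20 mm, 21 mm up (fixed to the block, not the bar): the nearest place where the red face can stand at rest. It stands 0 to 60 mm beyond this towards +x; how far is not reported: feel it (or look). The bar gives along -x by up to 8 mm on springs, 1.8 N/mm (7 N half way, 14.4 N at its end, then rigid)
- bar_spring (a point): Same point. The bar moves parallel to itself and is damped (60 N s/m): a fast run into it is a blow. Let go slowly, over a second: the springs push the tray back a little until table friction holds it, still touching
- inkstone: Dark grey stone slab with a shallow recess, 54 x 120 x 22 mm, 0.3 kg, loose, lying in the tray's far compartment. Origin: centre of its underside
- paperweight: Reddish wooden bar 150 (x, its length) x 28 (y) x 14 mm high with an upright brass grip block in the middle, 34 (x) x 16 (y) mm, from 14 to 48 mm above the underside; 0.22 kg. Origin: centre of its underside; z up. Lies on the table to the left or right of the tray's path. Laid in the tray, its length runs along the tray's y and its underside rests on the tray floor, 6 mm above the table
- water_pot: blue bowl, 72 mm across, 45 mm high; loose. Its place and the paperweight's may be swapped. Origin: centre of its underside; leave alone
- ink_bottle: black bottle with red cap, 68 mm across, 150 mm high; loose. Origin: centre of its underside; leave alone
- brush_cup: white cup with three upright brushes, 76 mm across, 215 mm high in all; loose. Origin: centre of its underside; leave alone
- seal: small stone seal, 26 x 26 x 56 mm, upright; loose. Origin: centre of its underside; leave alone
- colour_dish: white dish, 90 mm across, 22 mm high; loose. Origin: centre of its underside; leave alone
- album: blue album lying flat, 150 x 210 x 22 mm; loose. Origin: centre of its underside; leave alone
Things that resemble listed ones, but are neither listed nor needed, are in the scene too. There is more than one size of the tray; the job needs the larger. Of the things shaped like the paperweight, the wooden one is meant.

How it is judged:
By the outcome, as a careful person would: the job done as asked, in the order asked, and still so for the second after the job is handed in, with the robot touching nothing.
It also fails if it takes over 72 s, if anything falls off the work surface, if the arm or the gripper's body presses on something with over 40 N, if the wrist force passes 120 N, or if a joint passes its speed limit or range.

## Working session

There is one attempt and no reset: what is moved stays moved. The work goes in short steps, Python scripts to look and compute and a tool call to move; the robot and the scene stay as the last step left them, time stands still between calls to the robot, and variables do not carry over. Pictures are saved under pics/ and viewed, and the job is handed in when it is done.

Besides the shell and the picture viewer there is one more tool, called after "Call:" as name(argument=value, ...) on one line, values as JSON. step_arm: Moves the arm, as the interface text tells. Shift numbers are shares of 25 cm and turn numbers shares of 180 degrees, none past 1 either way. Its arguments: {"type":"object","properties":{"targets":{"type":"array","items":{"type":"object","properties":{"x":{"type":"number"},"y":{"type":"number"},"z":{"type":"number"},"ax":{"type":"number"},"ay":{"type":"number"},"az":{"type":"number"},"hand":{"type":"number"}}}},"newtons":{"type":"number"}},"required":["targets"]}

```bash
ls; mkdir -p pics
python3 - <<'E'
from cell import ctrl, vision
import cv2, numpy as np, pickle
print(ctrl.observe())
d={}
for n in ("side","top"):
    g=vision.grab_frame(n); d[n]=g; cv2.imwrite(f"pics/{n}0.png",g["frame"]); print(n,g["K"],g["D"],g["pose"])
pickle.dump(d,open("f0.pkl","wb"))
E
```

```text
pics
{'time_s': 0.0, 'joints': array([-1.41707829e+00,  2.21221377e-01,  1.52762243e+00, -5.27493218e-06,
        1.39465926e+00, -1.26078112e-01]), 'qvel': array([-0.00133363, -0.00134359, -0.00021723,  0.00073828, -0.00102587,
        0.00091538]), 'joint_torque': array([-6.35894885e-04, -4.94607854e+01, -3.87383115e+01,  6.98563945e-02,
        5.73512900e-02, -1.25479000e-04]), 'eef_pos': array([ 0.17251299, -0.60008211,  0.22143419]), 'tcp_rot': array([-3.13969675e+00, -2.35072997e-04,  2.79796856e-01]), 'force': array([0.13118938, 0.62601605, 0.25696072]), 'wrist_torque': array([-0.00303826, -0.07627613, -0.04396936]), 'width': 0.08673221484590973}
side [[437.31616735   0.         321.49718333]
 [  0.         437.31616735 235.83859786]
 [  0.           0.           1.        ]] [-0.06541544  0.          0.          0.          0.        ] [[-0.79117083 -0.41710436  0.44729483 -0.0449362 ]
 [-0.61136924  0.51949489 -0.59695285  0.77979826]
 [ 0.01662426 -0.74575399 -0.66601398  0.83181539]
 [ 0.          0.          0.          1.        ]]
top [[592.88328005   0.         317.2033787 ]
 [  0.         592.88328005 249.95455825]
 [  0.           0.           1.        ]] [0.05158988 0.         0.         0.         0.        ] [[ 5.67635971e-04 -9.94768304e-01  1.02155273e-01  3.56965667e-01]
 [-9.99886601e-01  9.72701736e-04  1.50279512e-02  7.08444635e-02]
 [-1.50486962e-02 -1.02152219e-01 -9.94654946e-01  1.46804869e+00]
 [ 0.00000000e+00  0.00000000e+00  0.00000000e+00  1.00000000e+00]]
```

View pics/side0.png

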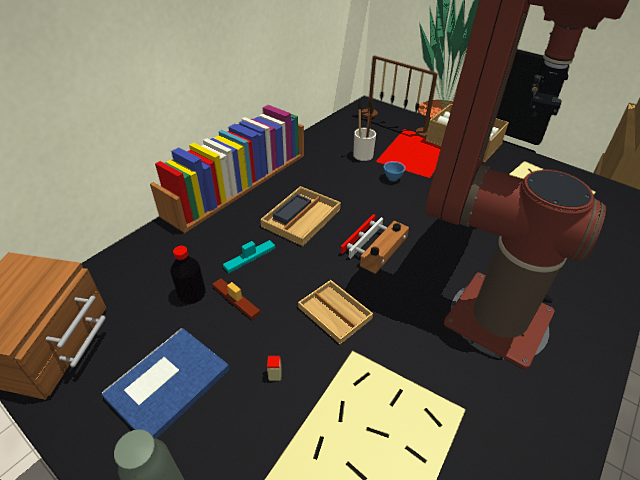

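View pics/top0.png

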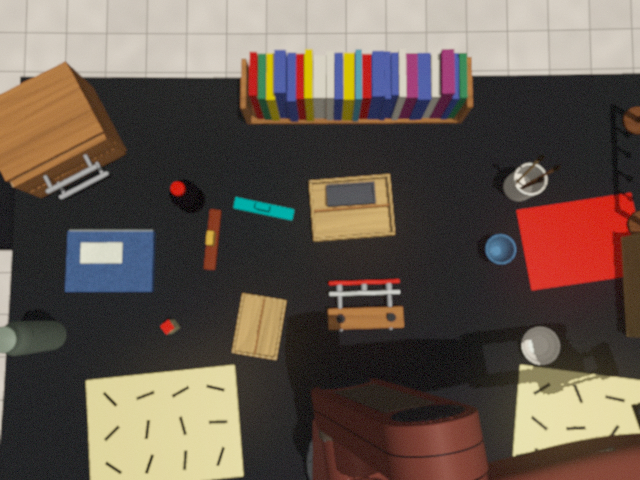

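The side view shows the large tray holding the inkstone at (300,215), an empty smaller tray at (335,310), the stop at (375,243), a reddish bar with brass grip at (236,297) and a teal look-alike at (248,256). The top view shows the same things at (352,207), (259,326), (366,305), (212,239) and (264,208).

```bash
cat > h.py <<'E'
import cv2, numpy as np, pickle
def ray(g,uv,z):
    uv=np.array(uv,float).reshape(-1,1,2)
    n=cv2.undistortPoints(uv,g["K"],np.array(g["D"]))[:,0]
    T=g["pose"]; d=np.c_[n,np.ones(len(n))]@T[:3,:3].T; o=T[:3,3]
    s=(z-o[2])/d[:,2]; return o+d*s[:,None]
def proj(g,P):
    T=np.linalg.inv(g["pose"]); P=np.array(P,float).reshape(-1,3)
    return cv2.projectPoints(P,cv2.Rodrigues(T[:3,:3])[0],T[:3,3],g["K"],np.array(g["D"]))[0][:,0]
def crop(g,x0,y0,w,h,s,name):
    c=cv2.resize(g["frame"][y0:y0+h,x0:x0+w],None,fx=s,fy=s,interpolation=cv2.INTER_CUBIC); cv2.imwrite("pics/"+name,c)
E
python3 - <<'E'
from h import *
d=pickle.load(open("f0.pkl","rb"))
crop(d["top"],295,165,130,95,6,"t_tray.png")
crop(d["top"],305,260,120,90,6,"t_stop.png")
crop(d["top"],160,170,140,105,5,"t_pw.png")
crop(d["side"],195,180,220,170,3.6,"s_mid.png")
E
```

```text
(no output)
```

View pics/t_tray.png

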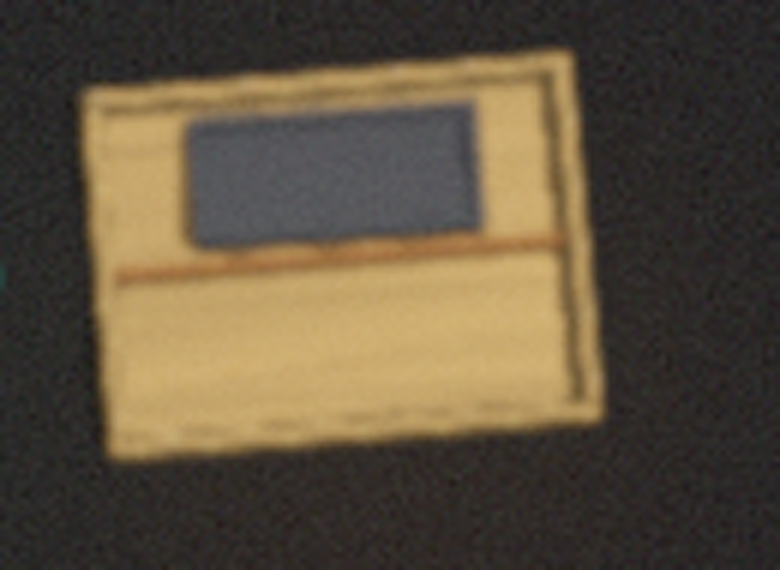

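View pics/t_stop.png

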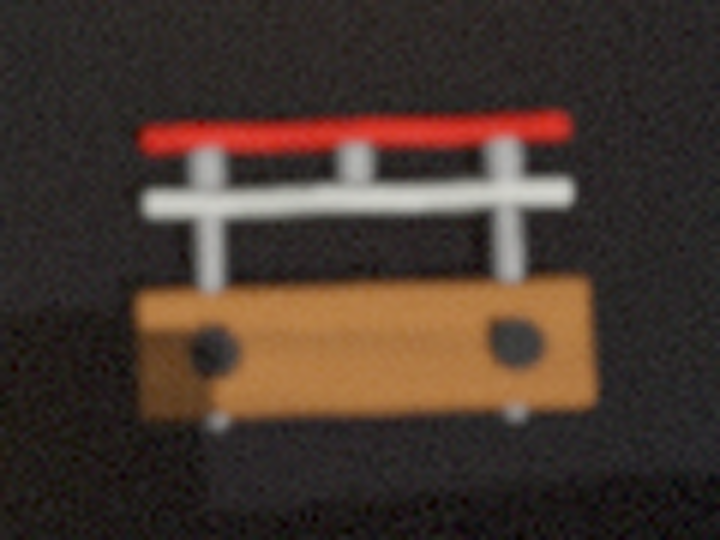

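View pics/t_pw.png

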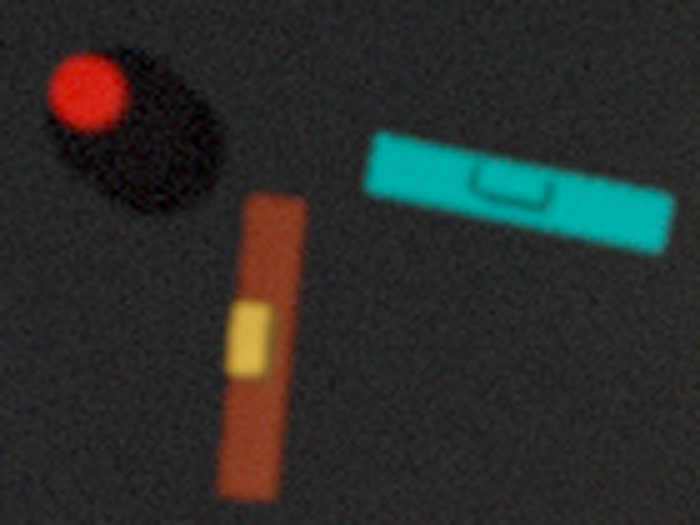

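View pics/s_mid.png

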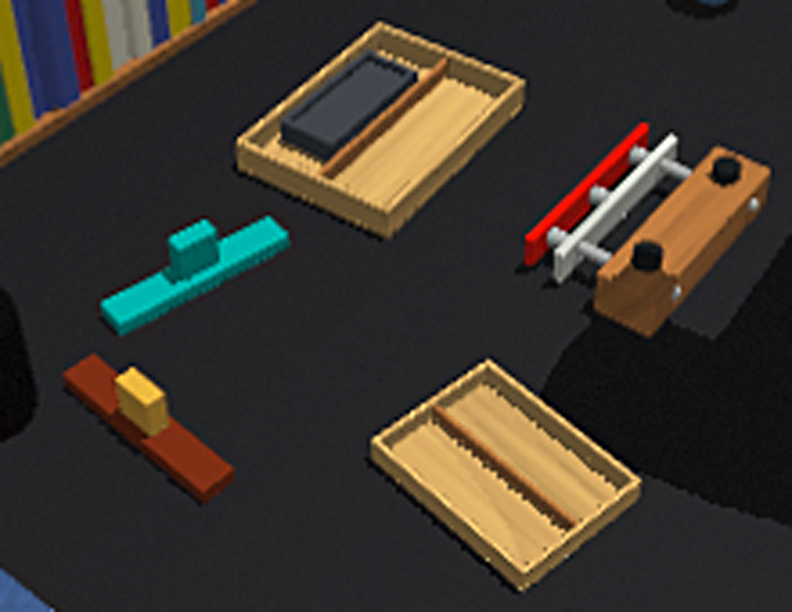

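```bash
cat > m.py <<'E'
from h import *
g=pickle.load(open("f0.pkl","rb"))["top"]
def P(pts,x0,y0,s,z): return ray(g,(np.array(pts,float)+.5)/s-.5+[x0,y0],z)[:,:2]
def rep(n,c):
    # FL,FR,NR,NL ; x-dir = far-near
    xd=(c[0]+c[1]-c[2]-c[3]); yd=c[0]+c[3]-c[1]-c[2]
    print(n,"ctr",c.mean(0).round(4),"xang",np.degrees(np.arctan2(xd[1],xd[0])).round(2),"yang-90",np.degrees(np.arctan2(yd[1],yd[0])).round(2)-90,"sizes",(np.linalg.norm(xd)/2).round(4),(np.linalg.norm(yd)/2).round(4)); return c
rep("tray",P([(83,92),(575,50),(603,422),(110,460)],295,165,6,.028))
rep("ink",P([(187,122),(474,103),(483,230),(195,248)],295,165,6,.028))
rep("block",P([(135,292),(592,275),(597,408),(140,420)],305,260,6,.040))
b=rep("bar",P([(138,128),(570,110),(572,137),(143,155)],305,260,6,.034)); print(b)
rep("pw",P([(247,193),(307,200),(277,500),(217,495)],160,170,5,.014))
rep("grip",P([(232,300),(275,302),(268,380),(226,376)],160,170,5,.048))
E
python3 m.py
```

```text
tray ctr [0.6106 0.008 ] xang 3.91 yang-90 4.560000000000002 sizes 0.1537 0.2021
ink ctr [0.6436 0.011 ] xang 3.52 yang-90 3.569999999999993 sizes 0.0528 0.1181
block ctr [ 0.3409 -0.0231] xang 1.7 yang-90 1.9000000000000057 sizes 0.0515 0.1817
bar ctr [ 0.4272 -0.0201] xang 6.94 yang-90 2.4099999999999966 sizes 0.0109 0.1731
[[ 0.42897061  0.06736903]
 [ 0.43624532 -0.10627844]
 [ 0.42539728 -0.10692349]
 [ 0.41810396  0.06537064]]
pw ctr [0.5342 0.353 ] xang -4.6 yang-90 -5.810000000000002 sizes 0.1504 0.0299
grip ctr [0.5333 0.3522] xang -3.72 yang-90 -4.109999999999999 sizes 0.0376 0.0206
```

```bash
cat >> m.py <<'E'
print("---")
d=pickle.load(open("f0.pkl","rb"))
def box(c,yaw,lx,ly,z): 
    R=np.array([[np.cos(yaw),-np.sin(yaw)],[np.sin(yaw),np.cos(yaw)]])
    q=np.array([[1,1],[1,-1],[-1,-1],[-1,1]])*[lx/2,ly/2]@R.T+c
    return np.c_[q,np.full(4,z)]
items=[((.6106,.008),np.radians(4.2),.15,.2,.028),((.6106,.008),np.radians(4.2),.15,.2,.0),((.3409,-.0231),np.radians(1.9),.05,.18,.04),((.534,.3526),np.radians(-4.5),.15,.028,.014),((.534,.3526),np.radians(-4.5),.034,.016,.048)]
for n,(x0,y0,w,h,s) in {"side":(195,180,220,170,3.6),"top":(160,160,260,190,3)}.items():
    im=cv2.resize(d[n]["frame"][y0:y0+h,x0:x0+w],None,fx=s,fy=s,interpolation=cv2.INTER_CUBIC)
    for it in items:
        p=(proj(d[n],box(*it))-[x0,y0]+.5)*s-.5
        cv2.polylines(im,[np.round(p*16).astype(int)],True,(0,255,0),1,cv2.LINE_AA,4)
    cv2.imwrite(f"pics/ov_{n}.png",im)
t=d["top"]
print("bottle cap z.15",ray(t,[(178,188)],.15),"cup rim",ray(t,[(530,179)],.1),"bowl",ray(t,[(500,249)],.045),"glass?",ray(t,[(540,345)],.1))
print("glass in side",proj(d["side"],[ray(t,[(540,345)],.1)[0]]),"shelf", ray(t,[(352,122)],.02))
E
python3 m.py|sed -n '/---/,$p'
```

```text
---
bottle cap z.15 [[0.63337714 0.4054312  0.15      ]] cup rim [[ 0.66238811 -0.40189851  0.1       ]] bowl [[ 0.50498553 -0.34472406  0.045     ]] glass? [[ 0.28191333 -0.41016583  0.1       ]]
glass in side [[468.76364815 168.5305145 ]] shelf [[0.82746933 0.00582293 0.02      ]]
```

View pics/ov_side.png

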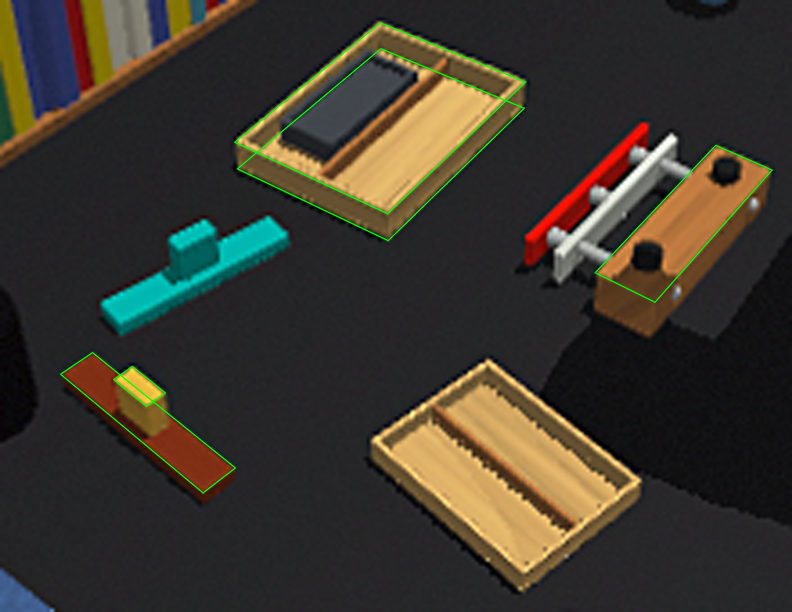

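View pics/ov_top.png

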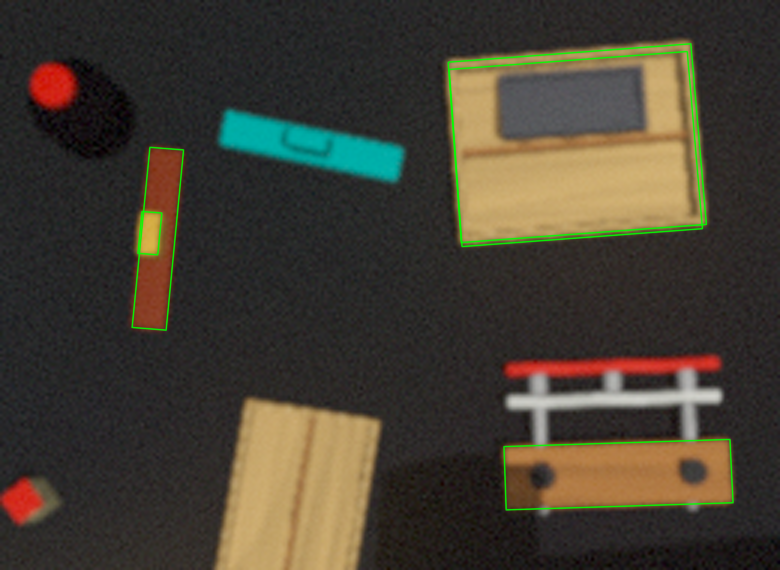

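Both overlays agree on the tray pose. The large tray is the one at top (352,207): it measures 154 x 202 mm and holds the inkstone. The empty one at (259,326) is the smaller. The wooden, brass-gripped bar at (212,239) is the paperweight; the teal one at (264,208) is the decoy.

```bash
cat > plan.py <<'E'
import sys, numpy as np
from scipy.spatial.transform import Rotation as R
from cell import ctrl
def st():
    o=ctrl.observe(); return o
def plan(pos,yaw,o=None):
    o=o or ctrl.observe(); T=R.from_euler("xyz",o["tcp_rot"]); 
    d=T.inv().apply(np.array(pos)-o["eef_pos"])/.25
    rv=(T.inv()*R.from_euler("xyz",[np.pi,0,yaw])).as_rotvec()/np.pi
    print("t",round(o["time_s"],2),"pos",o["eef_pos"].round(4),"rot",o["tcp_rot"].round(4),"F",o["force"].round(2),"w",round(o["width"],4),"j",o["joints"].round(2)); print("shift",d.round(4),"turn",rv.round(4))
if __name__=="__main__":
    a=[float(x) for x in sys.argv[1:]]; plan(a[:3],a[3])
E
python3 plan.py .7103 .0153 .15 .073
```

```text
t 0.1 pos [ 0.1725 -0.6001  0.2215] rot [-3.1398e+00 -2.0000e-04  2.7980e-01] F [0.48 0.29 0.2 ] w 0.0872 j [-1.42  0.22  1.53  0.    1.39 -0.13]
shift [ 2.7473 -1.7715  0.2899] turn [-0.0006 -0.      0.0658]
```

Call:
step_arm(targets=[{"z":-0.2},{"x":0.1,"y":-0.06,"z":-0.4},{"x":0.25,"y":-0.16,"z":-0.4},{"x":0.42,"y":-0.27,"z":-0.4},{"x":0.6,"y":-0.39,"z":-0.4,"az":0.02},{"x":0.78,"y":-0.5,"z":-0.4,"az":0.03},{"x":0.94,"y":-0.6,"z":-0.4,"az":0.04},{"x":1.0,"y":-0.65,"z":-0.4,"az":0.065}])

```text
$.targets[0]: bad value
```

```bash
python3 plan.py .7103 .0153 .3 .073
```

```text
t 0.1 pos [ 0.1725 -0.6001  0.2215] rot [-3.1398e+00 -2.0000e-04  2.7980e-01] F [0.48 0.29 0.2 ] w 0.0872 j [-1.42  0.22  1.53  0.    1.39 -0.13]
shift [ 2.7474 -1.7725 -0.3101] turn [-0.0006 -0.      0.0658]
```

All fields seem to be needed in every row.

Call:
step_arm(targets=[{"x":0,"y":0,"z":-0.2,"ax":0,"ay":0,"az":0,"hand":1},{"x":0.1,"y":-0.06,"z":-0.4,"ax":0,"ay":0,"az":0,"hand":1},{"x":0.25,"y":-0.16,"z":-0.4,"ax":0,"ay":0,"az":0,"hand":1},{"x":0.42,"y":-0.27,"z":-0.4,"ax":0,"ay":0,"az":0.01,"hand":1},{"x":0.6,"y":-0.39,"z":-0.4,"ax":0,"ay":0,"az":0.02,"hand":1},{"x":0.78,"y":-0.5,"z":-0.4,"ax":0,"ay":0,"az":0.03,"hand":1},{"x":0.94,"y":-0.6,"z":-0.4,"ax":0,"ay":0,"az":0.05,"hand":1},{"x":1.0,"y":-0.65,"z":-0.4,"ax":0,"ay":0,"az":0.065,"hand":1}])

```text
time_s: 1.1
eef_pos: [0.3694, -0.3733, 0.3222]
tcp_rot: [-3.141, -0.0, 0.076]
force: [-0.6, -0.6, 0.0]
width: 0.087
```

```bash
python3 plan.py .7103 .0153 .3 .073
```

```text
t 1.1 pos [ 0.3694 -0.3733  0.3222] rot [-3.1407e+00 -1.0000e-04  7.6500e-02] F [-0.57 -0.57  0.03] w 0.087 j [-0.94 -0.07  1.65  0.    1.56  0.55]
shift [ 1.4783 -1.4455  0.0901] turn [-0.0003 -0.      0.0011]
```

Call:
step_arm(targets=[{"x":0.12,"y":-0.12,"z":0,"ax":0,"ay":0,"az":0,"hand":1},{"x":0.24,"y":-0.25,"z":0,"ax":0,"ay":0,"az":0,"hand":1},{"x":0.36,"y":-0.38,"z":0,"ax":0,"ay":0,"az":0,"hand":1},{"x":0.48,"y":-0.51,"z":0,"ax":0,"ay":0,"az":0,"hand":1},{"x":0.6,"y":-0.64,"z":0,"ax":0,"ay":0,"az":0,"hand":1},{"x":0.72,"y":-0.77,"z":0,"ax":0,"ay":0,"az":0,"hand":1},{"x":0.84,"y":-0.9,"z":0,"ax":0,"ay":0,"az":0,"hand":1},{"x":0.95,"y":-1.0,"z":0,"ax":0,"ay":0,"az":0,"hand":1}])

```text
time_s: 2.1
eef_pos: [0.5865, -0.1066, 0.322]
tcp_rot: [-3.141, 0.001, 0.076]
force: [0.3, -0.0, 0.3]
width: 0.0867
```

```bash
python3 plan.py .7103 .0153 .15 .073
```

```text
t 2.1 pos [ 0.5865 -0.1066  0.322 ] rot [-3.1412e+00  8.0000e-04  7.6400e-02] F [ 0.32 -0.02  0.27] w 0.0867 j [-0.31  0.11  1.47  0.    1.57  1.18]
shift [ 0.5314 -0.448   0.6878] turn [-0.0001  0.0003  0.0011]
```

Call:
step_arm(targets=[{"x":0.13,"y":-0.11,"z":0,"ax":0,"ay":0,"az":0,"hand":1},{"x":0.27,"y":-0.23,"z":0,"ax":0,"ay":0,"az":0,"hand":1},{"x":0.4,"y":-0.34,"z":0,"ax":0,"ay":0,"az":0,"hand":1},{"x":0.53,"y":-0.448,"z":0.05,"ax":0,"ay":0,"az":0,"hand":1},{"x":0.53,"y":-0.448,"z":0.22,"ax":0,"ay":0,"az":0,"hand":1},{"x":0.53,"y":-0.448,"z":0.4,"ax":0,"ay":0,"az":0,"hand":1},{"x":0.53,"y":-0.448,"z":0.6,"ax":0,"ay":0,"az":0,"hand":1},{"x":0.53,"y":-0.448,"z":0.75,"ax":0,"ay":0,"az":0,"hand":1}])

```text
time_s: 3.1
eef_pos: [0.7081, 0.0137, 0.1315]
tcp_rot: [-3.141, 0.004, 0.076]
force: [0.6, -0.3, 0.4]
width: 0.0868
```

```bash
python3 plan.py .7103 .0153 .008 .073
python3 - <<'E'
from h import *
from cell import vision
d={n:vision.grab_frame(n) for n in("side","top","wrist")}
pickle.dump(d,open("f1.pkl","wb"))
crop(d["side"],215,60,200,200,3,"s1.png"); cv2.imwrite("pics/w1.png",d["wrist"]["frame"])
E
```

```text
t 3.1 pos [0.7081 0.0137 0.1315] rot [-3.141   0.0037  0.0757] F [ 0.6  -0.25  0.35] w 0.0868 j [-0.09  0.49  1.36 -0.    1.3   1.4 ]
shift [ 0.0112 -0.0056  0.4938] turn [-0.0002  0.0012  0.0009]
```

View pics/s1.png

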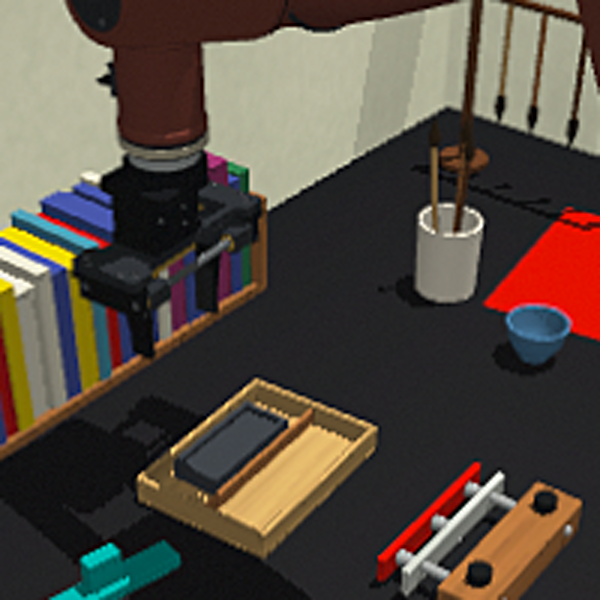

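View pics/w1.png

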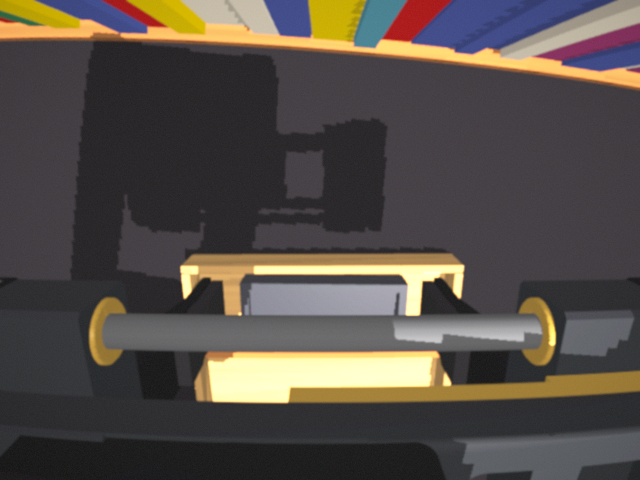

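The fingers straddle the tray's middle just behind its far rim (side crop: tips at about (148,350) and (207,308)). The wrist view shows the rim at rows 255–275, with the shelf well clear. I'm going down.

Call:
step_arm(targets=[{"x":0.012,"y":-0.005,"z":0.1,"ax":0,"ay":0.001,"az":0,"hand":1},{"x":0.012,"y":-0.005,"z":0.2,"ax":0,"ay":0.001,"az":0,"hand":1},{"x":0.012,"y":-0.005,"z":0.3,"ax":0,"ay":0.001,"az":0,"hand":1},{"x":0.012,"y":-0.005,"z":0.37,"ax":0,"ay":0.001,"az":0,"hand":1},{"x":0.012,"y":-0.005,"z":0.42,"ax":0,"ay":0.001,"az":0,"hand":1},{"x":0.012,"y":-0.005,"z":0.45,"ax":0,"ay":0.001,"az":0,"hand":1},{"x":0.012,"y":-0.005,"z":0.47,"ax":0,"ay":0.001,"az":0,"hand":1},{"x":0.012,"y":-0.005,"z":0.48,"ax":0,"ay":0.001,"az":0,"hand":1}])

```text
time_s: 4.25
eef_pos: [0.7128, 0.0149, 0.0153]
tcp_rot: [3.142, -0.004, 0.076]
force: [-0.1, -0.7, -0.1]
width: 0.0869
```

```bash
python3 plan.py .6952 .0142 .009 .073
python3 - <<'E'
from h import *
from cell import vision
d={n:vision.grab_frame(n) for n in("side",)}
pickle.dump(d,open("f2.pkl","wb"))
crop(d["side"],215,100,160,160,4,"s2.png")
E
```

```text
t 4.25 pos [0.7128 0.0149 0.0153] rot [ 3.1415 -0.0037  0.0756] F [-0.13 -0.73 -0.1 ] w 0.0869 j [-0.09  0.62  1.41  0.    1.11  1.41]
shift [-0.0704 -0.0025  0.0248] turn [ 0.     -0.0012  0.0008]
```

View pics/s2.png

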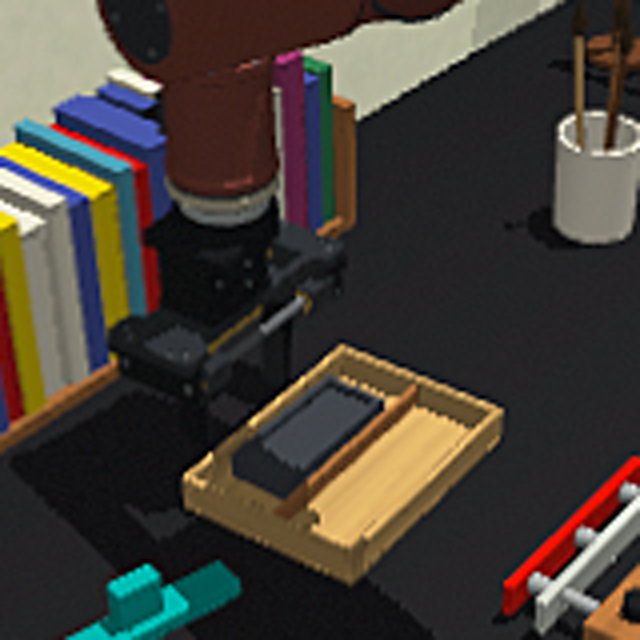

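The fingers stand behind the far rim, which is untouched (crop rim from (185,480) to (345,345)). Now I close up slowly to feel contact.

Call:
step_arm(targets=[{"x":-0.01,"y":-0.002,"z":0.005,"ax":0,"ay":-0.001,"az":0,"hand":1},{"x":-0.02,"y":-0.002,"z":0.008,"ax":0,"ay":-0.001,"az":0,"hand":1},{"x":-0.03,"y":-0.002,"z":0.008,"ax":0,"ay":-0.001,"az":0,"hand":1},{"x":-0.04,"y":-0.002,"z":0.008,"ax":0,"ay":-0.001,"az":0,"hand":1},{"x":-0.048,"y":-0.002,"z":0.008,"ax":0,"ay":-0.001,"az":0,"hand":1},{"x":-0.056,"y":-0.002,"z":0.008,"ax":0,"ay":-0.001,"az":0,"hand":1},{"x":-0.064,"y":-0.002,"z":0.008,"ax":0,"ay":-0.001,"az":0,"hand":1},{"x":-0.07,"y":-0.002,"z":0.008,"ax":0,"ay":-0.001,"az":0,"hand":1}])

```text
time_s: 5.3
eef_pos: [0.6958, 0.0141, 0.0132]
tcp_rot: [3.141, -0.002, 0.075]
force: [3.9, -0.7, -2.1]
width: 0.0873
```

```bash
python3 plan.py .6832 .0142 .009 .073
```

```text
t 5.3 pos [0.6958 0.0141 0.0132] rot [ 3.1414e+00 -2.1000e-03  7.5500e-02] F [ 3.93 -0.68 -2.1 ] w 0.0873 j [-0.09  0.59  1.46  0.    1.09  1.4 ]
shift [-0.0503 -0.0044  0.0169] turn [ 0.     -0.0007  0.0008]
```

Call:
step_arm(targets=[{"x":-0.01,"y":0.002,"z":0,"ax":0,"ay":0,"az":0.0005,"hand":1},{"x":-0.03,"y":0.006,"z":0,"ax":0,"ay":0,"az":0.001,"hand":1},{"x":-0.05,"y":0.01,"z":0,"ax":0,"ay":0,"az":0.002,"hand":1},{"x":-0.07,"y":0.015,"z":0,"ax":0,"ay":0,"az":0.003,"hand":1},{"x":-0.09,"y":0.019,"z":0,"ax":0,"ay":0,"az":0.004,"hand":1},{"x":-0.11,"y":0.023,"z":0,"ax":0,"ay":0,"az":0.005,"hand":1},{"x":-0.13,"y":0.027,"z":0,"ax":0,"ay":0,"az":0.006,"hand":1},{"x":-0.15,"y":0.031,"z":0,"ax":0,"ay":0,"az":0.0065,"hand":1}])

```text
time_s: 6.3
eef_pos: [0.6581, 0.0034, 0.0132]
tcp_rot: [3.142, -0.001, 0.055]
force: [5.7, 2.5, -1.0]
width: 0.0869
```

```bash
python3 plan.py .597 -.0143 .011 .034
python3 - <<'E'
from h import *
from cell import vision
d={n:vision.grab_frame(n) for n in("side","top")}
pickle.dump(d,open("f3.pkl","wb"))
crop(d["side"],235,140,160,130,5,"s3.png");crop(d["top"],290,165,140,105,5.7,"t3.png")
E
```

```text
t 6.3 pos [0.6581 0.0034 0.0132] rot [ 3.1416e+00 -5.0000e-04  5.4900e-02] F [ 5.73  2.45 -1.  ] w 0.0869 j [-0.11  0.51  1.57  0.    1.06  1.4 ]
shift [-0.248   0.0573  0.0087] turn [ 0.     -0.0002  0.0066]
```

View pics/s3.png

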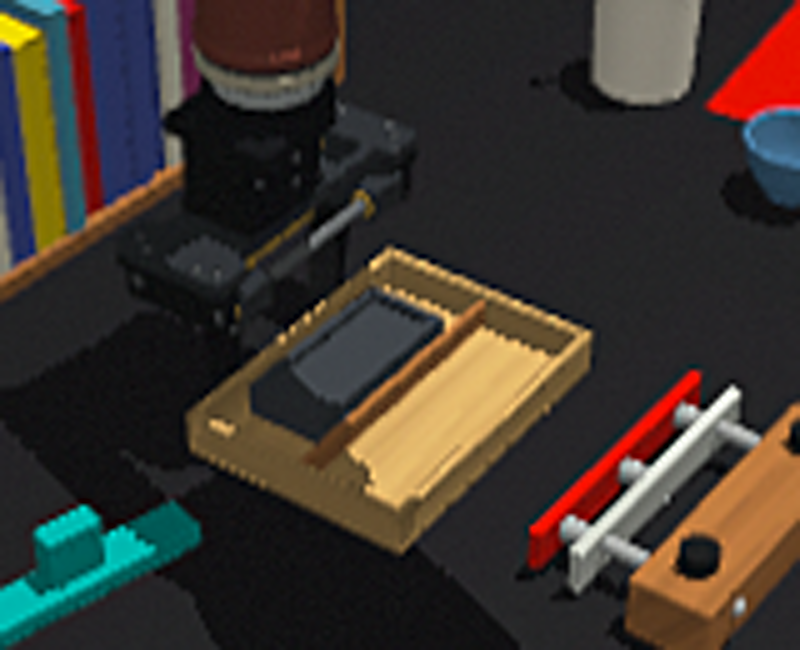

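View pics/t3.png

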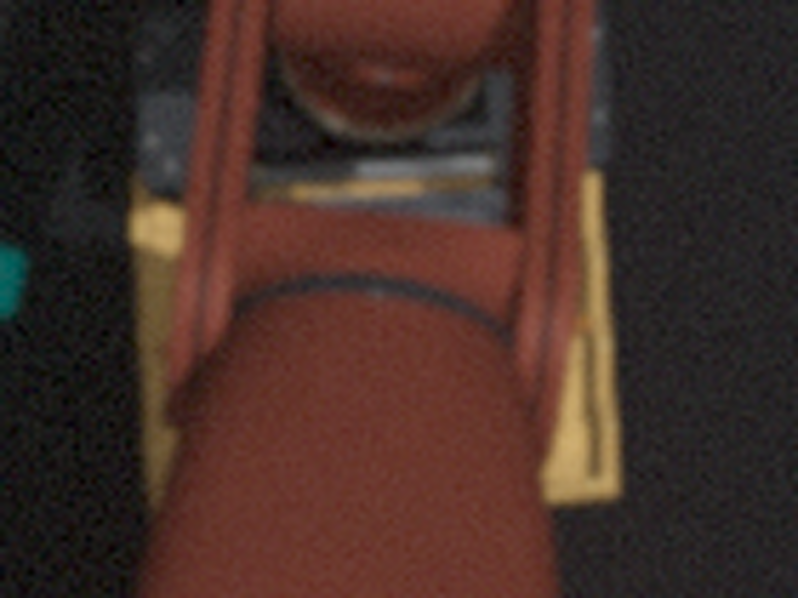

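```bash
cat > sm.py <<'E'
from h import *
def quad(g,pts,x0,y0,s,z,lx=None):
    c=ray(g,(np.array(pts,float)+.5)/s-.5+[x0,y0],z)[:,:2]
    xd=(c[0]+c[1]-c[2]-c[3])/2; yd=(c[0]+c[3]-c[1]-c[2])/2
    print("ctr",c.mean(0).round(4),"xang",np.arctan2(xd[1],xd[0]).round(4),"yang",np.arctan2(-yd[0],yd[1]).round(4),"sz",np.linalg.norm(xd).round(4),np.linalg.norm(yd).round(4)); return c
E
python3 - <<'E'
from sm import *
g=pickle.load(open("f3.pkl","rb"))["side"]
quad(g,[(190,415),(390,249),(592,332),(402,517)],235,140,5,.028)
g=pickle.load(open("f0.pkl","rb"))["side"]  # same tool check on initial
quad(g,[(237,143),(380,22),(525,83),(388,212)],195,180,3.6,.028)
E
```

```text
ctr [ 0.5707 -0.0017] xang 0.0622 yang 0.0615 sz 0.1474 0.199
ctr [0.6098 0.0079] xang 0.0701 yang 0.0781 sz 0.149 0.1986
```

Call:
step_arm(targets=[{"x":-0.02,"y":0.005,"z":0,"ax":0,"ay":0,"az":0.0005,"hand":1},{"x":-0.04,"y":0.01,"z":0,"ax":0,"ay":0,"az":0.001,"hand":1},{"x":-0.06,"y":0.014,"z":0,"ax":0,"ay":0,"az":0.002,"hand":1},{"x":-0.08,"y":0.019,"z":0,"ax":0,"ay":0,"az":0.003,"hand":1},{"x":-0.1,"y":0.024,"z":0,"ax":0,"ay":0,"az":0.004,"hand":1},{"x":-0.12,"y":0.028,"z":0,"ax":0,"ay":0,"az":0.005,"hand":1},{"x":-0.14,"y":0.033,"z":0,"ax":0,"ay":0,"az":0.006,"hand":1},{"x":-0.15,"y":0.036,"z":0,"ax":0,"ay":0,"az":0.0065,"hand":1}])

```text
time_s: 7.4
eef_pos: [0.6214, -0.0075, 0.0133]
tcp_rot: [-3.142, -0.001, 0.035]
force: [5.3, 1.4, -0.3]
width: 0.0873
```

```bash
python3 plan.py .597 -.0143 .011 .034
python3 - <<'E'
from h import *
from cell import vision
d={n:vision.grab_frame(n) for n in("side",)}
pickle.dump(d,open("f4.pkl","wb"))
crop(d["side"],255,160,160,120,5,"s4.png")
E
```

```text
t 7.4 pos [ 0.6214 -0.0075  0.0133] rot [-3.1415e+00 -8.0000e-04  3.4600e-02] F [ 5.31  1.4  -0.34] w 0.0873 j [-0.14  0.44  1.68  0.    1.03  1.4 ]
shift [-0.0986  0.0238  0.0089] turn [-0.     -0.0003  0.0002]
```

View pics/s4.png

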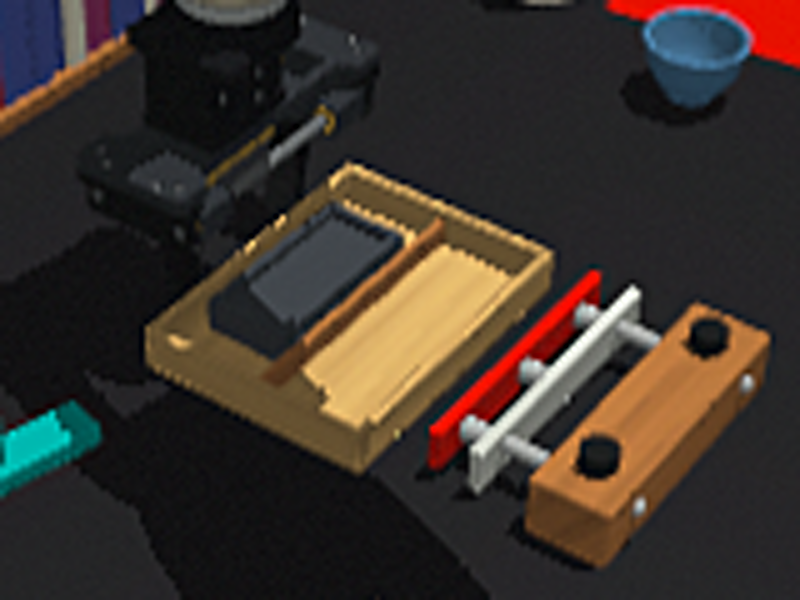

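Run:
```python
from sm import *
g=pickle.load(open("f4.pkl","rb"))["side"]
quad(g,[(147,332),(350,163),(553,252),(366,430)],255,160,5,.028)
quad(g,[(527,487),(697,303),(770,338),(602,523)],255,160,5,.040)
print(ray(g,(np.array([(432,432),(598,271)])+.5)/5-.5+[255,160],.034))
```

```text
ctr [ 0.5342 -0.0121] xang 0.0603 yang 0.0393 sz 0.147 0.1969
ctr [ 0.3397 -0.0201] xang 0.0155 yang 0.0325 sz 0.0462 0.1836
[[ 0.42527931  0.0643284   0.034     ]
 [ 0.43000073 -0.10786226  0.034     ]]
```

Call:
step_arm(targets=[{"x":-0.012,"y":0.003,"z":0,"ax":0,"ay":0,"az":0,"hand":1},{"x":-0.024,"y":0.006,"z":0,"ax":0,"ay":0,"az":0,"hand":1},{"x":-0.036,"y":0.009,"z":0,"ax":0,"ay":0,"az":0,"hand":1},{"x":-0.048,"y":0.012,"z":0,"ax":0,"ay":0,"az":0,"hand":1},{"x":-0.06,"y":0.015,"z":0,"ax":0,"ay":0,"az":0,"hand":1},{"x":-0.07,"y":0.018,"z":0,"ax":0,"ay":0,"az":0,"hand":1},{"x":-0.08,"y":0.02,"z":0,"ax":0,"ay":0,"az":0,"hand":1},{"x":-0.088,"y":0.022,"z":0,"ax":0,"ay":0,"az":0,"hand":1}])

```text
time_s: 8.45
eef_pos: [0.5999, -0.0137, 0.0133]
tcp_rot: [-3.142, -0.001, 0.035]
force: [5.0, 1.7, 0.6]
width: 0.0872
```

```bash
python3 plan.py .5916 -.0143 .011 .034
python3 - <<'E'
from h import *
from cell import vision
d={n:vision.grab_frame(n) for n in("side",)}
pickle.dump(d,open("f5.pkl","wb"))
crop(d["side"],265,170,160,110,5,"s5.png")
E
```

```text
t 8.45 pos [ 0.5999 -0.0137  0.0133] rot [-3.1416e+00 -9.0000e-04  3.4700e-02] F [4.99 1.74 0.55] w 0.0872 j [-0.15  0.39  1.74  0.    1.01  1.38]
shift [-0.0332  0.0011  0.009 ] turn [-0.     -0.0003  0.0002]
```

View pics/s5.png

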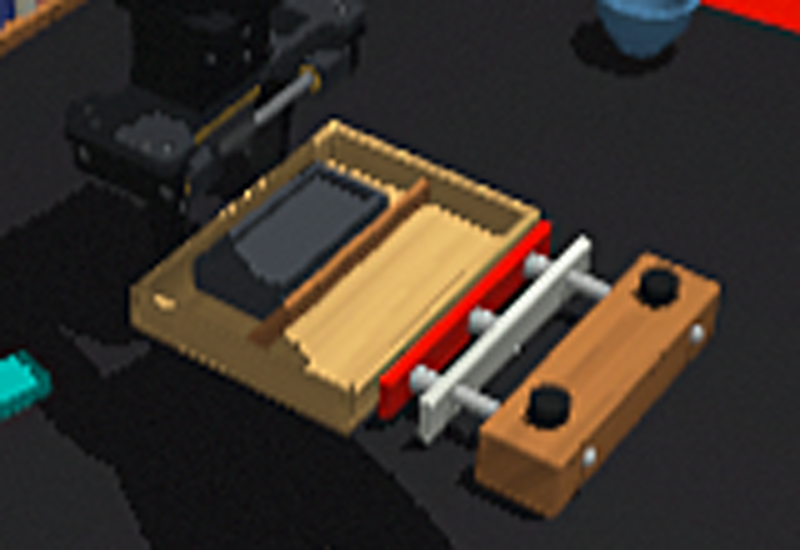

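Run:
```python
from sm import *
g=pickle.load(open("f5.pkl","rb"))["side"]
c=quad(g,[(131,290),(335,120),(541,211),(351,390)],265,170,5,.028);print(c)
print(ray(g,(np.array([(380,379),(549,221)])+.5)/5-.5+[265,170],.034))
crop(g,325,190,60,75,9,"s5b.png")
```

```text
ctr [ 0.5136 -0.0188] xang 0.0529 yang 0.0272 sz 0.1473 0.1981
[[ 0.58360429  0.08590296]
 [ 0.59063386 -0.11575392]
 [ 0.44189038 -0.11989997]
 [ 0.4381341   0.07445723]]
[[ 0.42749253  0.06309042  0.034     ]
 [ 0.42954465 -0.10823091  0.034     ]]
```

View pics/s5b.png

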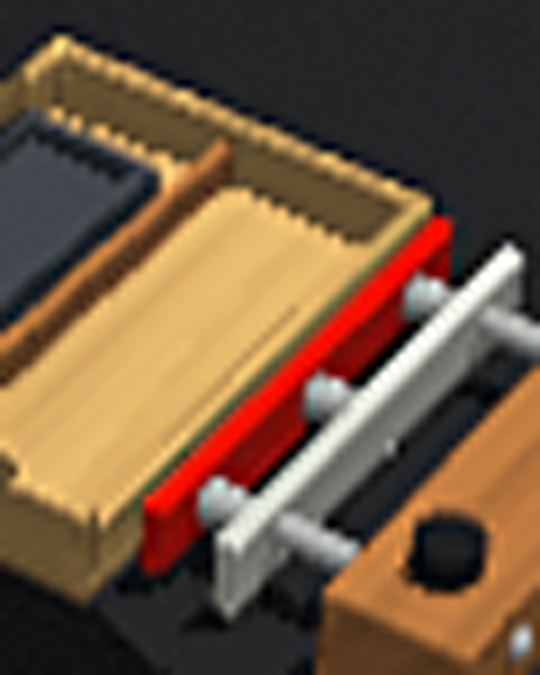

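Call:
step_arm(targets=[{"x":-0.002,"y":0,"z":0,"ax":0,"ay":0,"az":0,"hand":1},{"x":-0.004,"y":0.001,"z":0,"ax":0,"ay":0,"az":0,"hand":1},{"x":-0.006,"y":0.001,"z":0,"ax":0,"ay":0,"az":0,"hand":1},{"x":-0.008,"y":0.001,"z":0,"ax":0,"ay":0,"az":0,"hand":1},{"x":-0.01,"y":0.002,"z":0,"ax":0,"ay":0,"az":0,"hand":1},{"x":-0.012,"y":0.002,"z":0,"ax":0,"ay":0,"az":0,"hand":1},{"x":-0.014,"y":0.002,"z":0,"ax":0,"ay":0,"az":0,"hand":1},{"x":-0.016,"y":0.002,"z":0,"ax":0,"ay":0,"az":0,"hand":1}])

```text
time_s: 9.5
eef_pos: [0.596, -0.0145, 0.0133]
tcp_rot: [3.141, -0.001, 0.035]
force: [5.5, 1.4, -0.8]
width: 0.0872
```

```bash
python3 plan.py .5916 -.0143 .011 .034
```

```text
t 9.5 pos [ 0.596  -0.0145  0.0133] rot [ 3.1414e+00 -1.0000e-03  3.4800e-02] F [ 5.53  1.36 -0.8 ] w 0.0872 j [-0.16  0.39  1.75 -0.    1.01  1.38]
shift [-0.0177 -0.0015  0.009 ] turn [ 0.0001 -0.0003  0.0003]
```

Drag force is still about 5.3 N, so no contact yet.

Call:
step_arm(targets=[{"x":-0.002,"y":0,"z":0,"ax":0,"ay":0,"az":0,"hand":1},{"x":-0.004,"y":0,"z":0,"ax":0,"ay":0,"az":0,"hand":1},{"x":-0.006,"y":0,"z":0,"ax":0,"ay":0,"az":0,"hand":1},{"x":-0.008,"y":0,"z":0,"ax":0,"ay":0,"az":0,"hand":1},{"x":-0.01,"y":0,"z":0,"ax":0,"ay":0,"az":0,"hand":1},{"x":-0.012,"y":0,"z":0,"ax":0,"ay":0,"az":0,"hand":1},{"x":-0.014,"y":0,"z":0,"ax":0,"ay":0,"az":0,"hand":1},{"x":-0.016,"y":0,"z":0,"ax":0,"ay":0,"az":0,"hand":1}])

```text
time_s: 10.5
eef_pos: [0.5921, -0.0148, 0.0132]
tcp_rot: [3.141, -0.001, 0.035]
force: [6.2, -0.7, -1.2]
width: 0.087
```

```bash
python3 plan.py .5916 -.0143 .011 .034
```

```text
t 10.5 pos [ 0.5921 -0.0148  0.0132] rot [ 3.1412e+00 -1.2000e-03  3.4800e-02] F [ 6.19 -0.66 -1.17] w 0.087 j [-0.16  0.38  1.76 -0.    1.    1.38]
shift [-0.0019 -0.002   0.009 ] turn [ 0.0001 -0.0004  0.0003]
```

Call:
step_arm(targets=[{"x":-0.001,"y":0,"z":0,"ax":0,"ay":0,"az":0,"hand":1},{"x":-0.002,"y":0,"z":0,"ax":0,"ay":0,"az":0,"hand":1},{"x":-0.003,"y":0,"z":0,"ax":0,"ay":0,"az":0,"hand":1},{"x":-0.004,"y":0,"z":0,"ax":0,"ay":0,"az":0,"hand":1},{"x":-0.005,"y":0,"z":0,"ax":0,"ay":0,"az":0,"hand":1},{"x":-0.006,"y":0,"z":0,"ax":0,"ay":0,"az":0,"hand":1},{"x":-0.007,"y":0,"z":0,"ax":0,"ay":0,"az":0,"hand":1},{"x":-0.008,"y":0,"z":0,"ax":0,"ay":0,"az":0,"hand":1}])

```text
time_s: 11.5
eef_pos: [0.5906, -0.015, 0.0133]
tcp_rot: [3.141, -0.002, 0.035]
force: [7.6, -0.8, -2.8]
width: 0.0871
```

```bash
python3 plan.py .5916 -.0143 .011 .034
python3 - <<'E'
from h import *
from cell import vision
d={n:vision.grab_frame(n) for n in("side",)}
pickle.dump(d,open("f6.pkl","wb"))
crop(d["side"],265,170,160,110,5,"s6.png")
crop(d["side"],320,190,80,75,8,"s6b.png")
E
```

```text
t 11.5 pos [ 0.5906 -0.015   0.0133] rot [ 3.1411e+00 -2.4000e-03  3.4500e-02] F [ 7.61 -0.79 -2.75] w 0.0871 j [-0.16  0.37  1.76 -0.    1.    1.38]
shift [ 0.0039 -0.0025  0.0092] turn [ 0.0002 -0.0008  0.0002]
```

View pics/s6b.png

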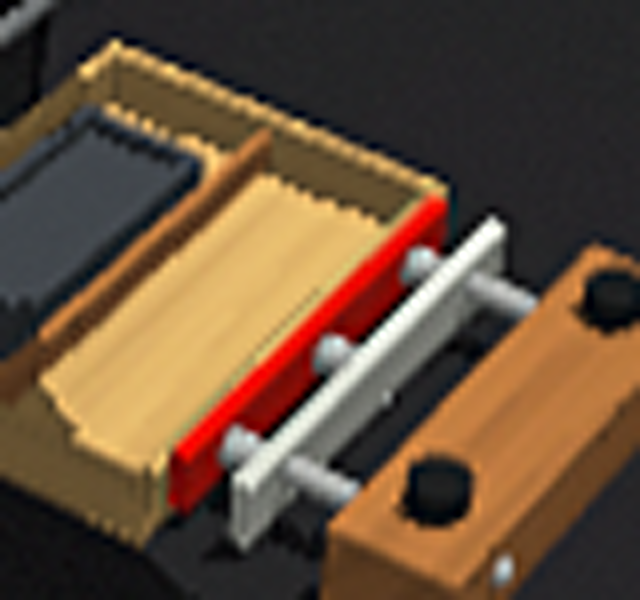

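Contact is made: the bar face is flush with the near rim at crop (170–450, 180–490), and force is rising. I press on in small steps to about 12 N, i.e. 5.2 N drag plus 7 N.

Call:
step_arm(targets=[{"x":-0.001,"y":0,"z":0,"ax":0,"ay":0,"az":0,"hand":1},{"x":-0.002,"y":0,"z":0,"ax":0,"ay":0,"az":0,"hand":1},{"x":-0.003,"y":0,"z":0,"ax":0,"ay":0,"az":0,"hand":1},{"x":-0.004,"y":0,"z":0,"ax":0,"ay":0,"az":0,"hand":1},{"x":-0.005,"y":0,"z":0,"ax":0,"ay":0,"az":0,"hand":1},{"x":-0.006,"y":0,"z":0,"ax":0,"ay":0,"az":0,"hand":1},{"x":-0.007,"y":0,"z":0,"ax":0,"ay":0,"az":0,"hand":1},{"x":-0.008,"y":0,"z":0,"ax":0,"ay":0,"az":0,"hand":1}])

```text
time_s: 12.55
eef_pos: [0.5892, -0.015, 0.0134]
tcp_rot: [3.141, -0.004, 0.034]
force: [9.6, 0.0, -3.9]
width: 0.087
```

```bash
python3 plan.py .588 -.0148 .011 .034
```

```text
t 12.55 pos [ 0.5892 -0.015   0.0134] rot [ 3.141  -0.0036  0.0345] F [ 9.64  0.03 -3.92] w 0.087 j [-0.16  0.37  1.77  0.    1.    1.38]
shift [-0.0048 -0.001   0.0095] turn [ 0.0002 -0.0011  0.0002]
```

Call:
step_arm(targets=[{"x":-0.001,"y":0,"z":0,"ax":0,"ay":0,"az":0,"hand":1},{"x":-0.002,"y":0,"z":0,"ax":0,"ay":0,"az":0,"hand":1},{"x":-0.003,"y":0,"z":0,"ax":0,"ay":0,"az":0,"hand":1},{"x":-0.004,"y":0,"z":0,"ax":0,"ay":0,"az":0,"hand":1},{"x":-0.005,"y":0,"z":0,"ax":0,"ay":0,"az":0,"hand":1},{"x":-0.006,"y":0,"z":0,"ax":0,"ay":0,"az":0,"hand":1},{"x":-0.007,"y":0,"z":0,"ax":0,"ay":0,"az":0,"hand":1},{"x":-0.007,"y":0,"z":0,"ax":0,"ay":0,"az":0,"hand":1}])

```text
time_s: 13.55
eef_pos: [0.5879, -0.0151, 0.0135]
tcp_rot: [3.141, -0.005, 0.034]
force: [10.7, -0.5, -4.9]
width: 0.0871
```

```bash
python3 plan.py .588 -.0148 .011 .034
python3 - <<'E'
from h import *
from cell import vision, ctrl
d={n:vision.grab_frame(n) for n in("side",)}
print(ctrl.observe()["force"],ctrl.observe()["eef_pos"])
pickle.dump(d,open("f7.pkl","wb"))
crop(d["side"],265,170,160,110,5,"s7.png")
E
```

```text
t 13.55 pos [ 0.5879 -0.0151  0.0135] rot [ 3.141  -0.0047  0.0343] F [10.69 -0.54 -4.88] w 0.0871 j [-0.16  0.37  1.77  0.    1.    1.38]
shift [ 0.0003 -0.0011  0.0098] turn [ 0.0002 -0.0015  0.0001]
[10.77169844  0.31066304 -4.2976817 ] [ 0.58791249 -0.01508397  0.01341267]
```

View pics/s7.png

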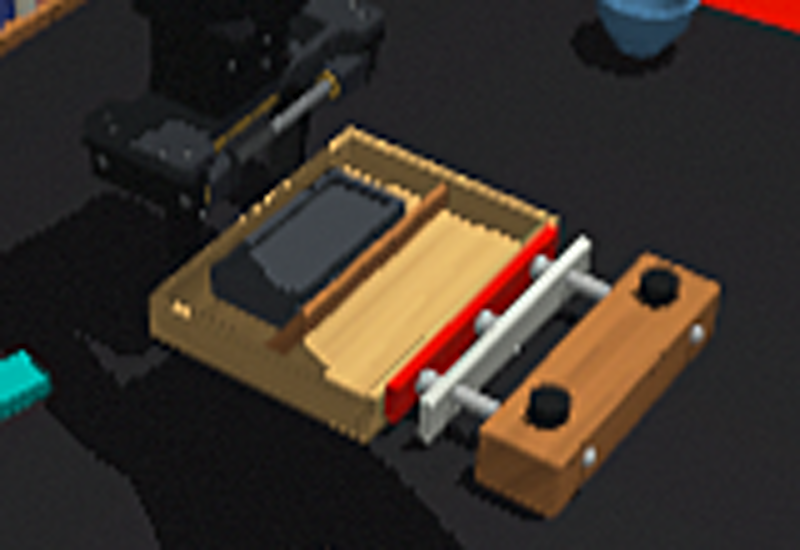

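```bash
cat > red.py <<'E'
from h import *
import sys
def cen(g):
    f=g["frame"].astype(float)[190:275,325:395]; w=np.clip(f[...,2]-np.maximum(f[...,0],f[...,1])-60,0,None)
    w[:, :]=w; v,u=np.mgrid[190:275,325:395]; return np.array([(w*u).sum(),(w*v).sum()])/w.sum(), w.sum()
ref=[cen(pickle.load(open(f,"rb"))["side"]) for f in("f4.pkl","f5.pkl")]
g=pickle.load(open(sys.argv[1],"rb"))["side"]; c,s=cen(g)
p=proj(g,[[.43,-.022,.021],[.43-.001,-.022-.00003,.021]]); d=p[1]-p[0]
for r,rs in ref: print("bar shift mm",((c-r)@d)/(d@d),(c-r),s/rs)
E
python3 red.py f6.pkl; python3 red.py f7.pkl
```

```text
bar shift mm 1.850580175039396 [0.51612251 0.34363585] 0.9466614881703725
bar shift mm 1.7695210572447866 [0.48055401 0.35606205] 0.9594869439706075
bar shift mm 4.24478082404274 [1.24687385 0.65462567] 0.9441046056251416
bar shift mm 4.16372170624813 [1.21130535 0.66705187] 0.9568954205484844
```

Call:
step_arm(targets=[{"x":0,"y":0,"z":0,"ax":0,"ay":0,"az":0,"hand":1},{"x":0,"y":0,"z":0,"ax":0,"ay":0,"az":0,"hand":1},{"x":0,"y":0,"z":0,"ax":0,"ay":0,"az":0,"hand":1},{"x":0,"y":0,"z":0,"ax":0,"ay":0,"az":0,"hand":1},{"x":0,"y":0,"z":0,"ax":0,"ay":0,"az":0,"hand":1},{"x":0,"y":0,"z":0,"ax":0,"ay":0,"az":0,"hand":1},{"x":0,"y":0,"z":0,"ax":0,"ay":0,"az":0,"hand":1},{"x":0,"y":0,"z":0,"ax":0,"ay":0,"az":0,"hand":1}])

```text
time_s: 14.6
eef_pos: [0.5879, -0.0151, 0.0134]
tcp_rot: [3.141, -0.005, 0.034]
force: [10.6, 1.2, -5.5]
width: 0.0872
```

```bash
python3 plan.py .588 -.0148 .011 .034
python3 - <<'E'
from sm import *
from cell import vision, ctrl
d={n:vision.grab_frame(n) for n in("side","wrist")}
pickle.dump(d,open("f8.pkl","wb")); cv2.imwrite("pics/w8.png",d["wrist"]["frame"])
crop(d["side"],285,185,100,80,8,"s8.png")
E
python3 red.py f8.pkl
```

```text
t 14.6 pos [ 0.5879 -0.0151  0.0134] rot [ 3.141  -0.0046  0.0344] F [10.65  1.23 -5.46] w 0.0872 j [-0.16  0.37  1.77  0.    1.    1.38]
shift [ 0.0004 -0.0011  0.0096] turn [ 0.0002 -0.0015  0.0001]
bar shift mm 4.283439761582645 [1.25711432 0.66295208] 0.9450108424766158
bar shift mm 4.202380643788036 [1.22154583 0.67537828] 0.9578139351791104
```

View pics/s8.png

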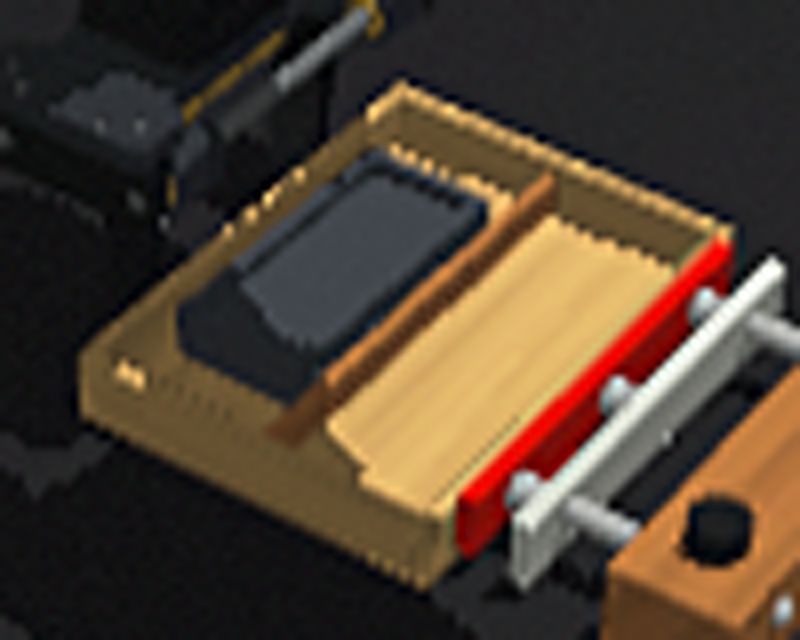

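Run:
```python
from sm import *
g=pickle.load(open("f8.pkl","rb"))["side"]
t=ray(g,(np.array([(80,357),(403,83),(735,228)])+.5)/8-.5+[285,185],.028);print(t)
print("ctr by diag",(t[0]+t[2])/2, "yaw", np.arctan2(-(t[0]-t[1])[0],(t[0]-t[1])[1]))
b=ray(g,(np.array([(459,498),(731,241)])+.5)/8-.5+[285,185],.034);print(b,b.mean(0),np.arctan2(-(b[0]-b[1])[0],(b[0]-b[1])[1]))
```

```text
[[ 0.57093478  0.08447749  0.028     ]
 [ 0.57845814 -0.11666609  0.028     ]
 [ 0.43028911 -0.12163464  0.028     ]]
ctr by diag [ 0.50061195 -0.01857858  0.028     ] yaw 0.03738548655969241
[[ 0.42146696  0.06533775  0.034     ]
 [ 0.42382517 -0.10757177  0.034     ]] [ 0.42264606 -0.02111701  0.034     ] 0.013637542455458356
```

Call:
step_arm(targets=[{"x":0.0015,"y":0,"z":0,"ax":0,"ay":0,"az":0,"hand":1},{"x":0.003,"y":0,"z":0,"ax":0,"ay":0,"az":0,"hand":1},{"x":0.0045,"y":0,"z":0,"ax":0,"ay":0,"az":0,"hand":1},{"x":0.006,"y":0,"z":0,"ax":0,"ay":0,"az":0,"hand":1},{"x":0.0075,"y":0,"z":0,"ax":0,"ay":0,"az":0,"hand":1},{"x":0.009,"y":0,"z":0,"ax":0,"ay":0,"az":0,"hand":1},{"x":0.0105,"y":0,"z":0,"ax":0,"ay":0,"az":0,"hand":1},{"x":0.012,"y":0,"z":0,"ax":0,"ay":0,"az":0,"hand":1}])

```text
time_s: 15.7
eef_pos: [0.588, -0.0146, 0.0126]
tcp_rot: [-3.141, 0.002, 0.035]
force: [1.0, -0.7, 0.8]
width: 0.0869
```

Call:
step_arm(targets=[{"x":0.0015,"y":0,"z":0,"ax":0,"ay":0,"az":0,"hand":1},{"x":0.003,"y":0,"z":0,"ax":0,"ay":0,"az":0,"hand":1},{"x":0.0045,"y":0,"z":0,"ax":0,"ay":0,"az":0,"hand":1},{"x":0.006,"y":0,"z":0,"ax":0,"ay":0,"az":0,"hand":1},{"x":0.01,"y":0,"z":0,"ax":0,"ay":0,"az":0,"hand":1},{"x":0.016,"y":0,"z":0,"ax":0,"ay":0,"az":0,"hand":1},{"x":0.024,"y":0,"z":0,"ax":0,"ay":0,"az":0,"hand":1},{"x":0.032,"y":0,"z":0,"ax":0,"ay":0,"az":0,"hand":1}])

```text
time_s: 16.7
eef_pos: [0.5969, -0.0144, 0.013]
tcp_rot: [-3.142, -0.0, 0.035]
force: [-0.7, 0.3, -0.2]
width: 0.0869
```

```bash
python3 plan.py .61 -.0143 .13 .034
python3 - <<'E'
from sm import *
from cell import vision, ctrl
d={n:vision.grab_frame(n) for n in("side",)}
pickle.dump(d,open("f9.pkl","wb"))
crop(d["side"],285,185,100,80,8,"s9.png")
E
python3 red.py f9.pkl
```

```text
t 16.7 pos [ 0.5969 -0.0144  0.013 ] rot [-3.1416 -0.      0.0347] F [-0.72  0.26 -0.17] w 0.0869 j [-0.16  0.39  1.74  0.    1.01  1.38]
shift [ 0.0523  0.0015 -0.4679] turn [-0.     -0.      0.0002]
bar shift mm 3.1714134453006126 [1.02966761 0.28114459] 0.9529080493251773
bar shift mm 3.0903543275060033 [0.99409912 0.29357079] 0.9658181341031361
```

View pics/s9.png

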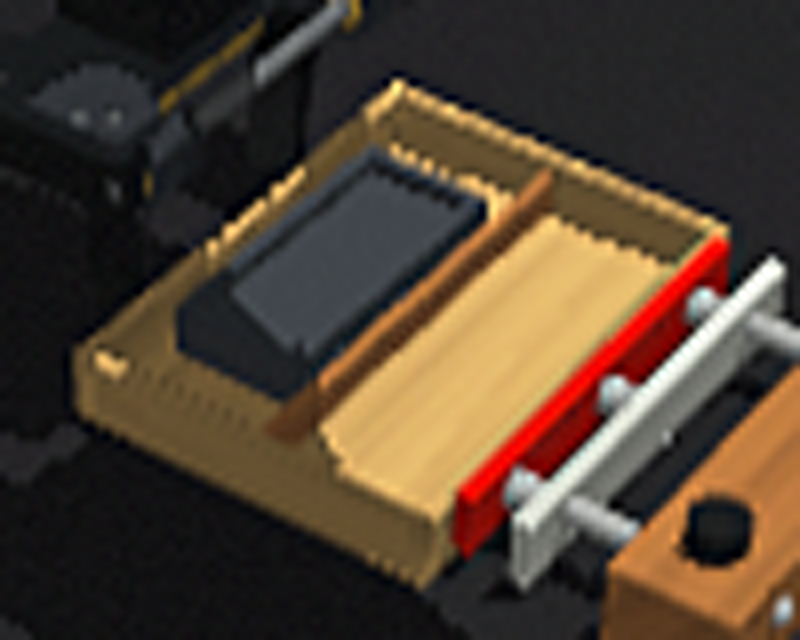

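Run:
```python
from h import *
d=pickle.load(open("f8.pkl","rb"))["wrist"]
print(d["pose"].round(3), "tcp .588 -.015 .0134")
```

```text
[[ 0.035 -0.966 -0.255  0.658]
 [-0.999 -0.034 -0.009 -0.013]
 [ 0.     0.256 -0.967  0.175]
 [ 0.     0.     0.     1.   ]] tcp .588 -.015 .0134
```

Call:
step_arm(targets=[{"x":0.04,"y":0,"z":-0.02,"ax":0,"ay":0,"az":0,"hand":1},{"x":0.05,"y":0,"z":-0.1,"ax":0,"ay":0,"az":0,"hand":1},{"x":0.05,"y":0,"z":-0.25,"ax":0,"ay":0,"az":0,"hand":1},{"x":0.05,"y":0,"z":-0.4,"ax":0,"ay":0,"az":0,"hand":1},{"x":0.05,"y":0,"z":-0.55,"ax":0,"ay":0,"az":0,"hand":1},{"x":0.05,"y":0,"z":-0.7,"ax":0,"ay":0,"az":0,"hand":1},{"x":0.05,"y":-0.1,"z":-0.8,"ax":0,"ay":0,"az":0,"hand":1},{"x":0.05,"y":-0.25,"z":-0.8,"ax":0,"ay":0,"az":0,"hand":1}])

```text
time_s: 17.75
eef_pos: [0.6094, 0.0482, 0.2185]
tcp_rot: [3.141, -0.008, 0.033]
force: [0.6, 0.6, -1.3]
width: 0.0872
```

```bash
python3 plan.py .534 .3526 .2 -.075
```

```text
t 17.75 pos [0.6094 0.0482 0.2185] rot [ 3.1408 -0.008   0.0328] F [ 0.63  0.55 -1.28] w 0.0872 j [-0.05  0.18  1.58 -0.    1.37  1.49]
shift [-0.2623 -1.2267  0.071 ] turn [ 0.0001 -0.0025  0.0343]
```

Call:
step_arm(targets=[{"x":-0.02,"y":-0.1,"z":0,"ax":0,"ay":-0.002,"az":-0.05,"hand":1},{"x":-0.04,"y":-0.2,"z":0,"ax":0,"ay":-0.002,"az":-0.1,"hand":1},{"x":-0.06,"y":-0.3,"z":0,"ax":0,"ay":-0.002,"az":-0.16,"hand":1},{"x":-0.08,"y":-0.4,"z":0,"ax":0,"ay":-0.002,"az":-0.22,"hand":1},{"x":-0.1,"y":-0.5,"z":0,"ax":0,"ay":-0.002,"az":-0.28,"hand":1},{"x":-0.12,"y":-0.6,"z":0,"ax":0,"ay":-0.002,"az":-0.34,"hand":1},{"x":-0.15,"y":-0.7,"z":0,"ax":0,"ay":-0.002,"az":-0.4,"hand":1},{"x":-0.17,"y":-0.8,"z":0,"ax":0,"ay":-0.002,"az":-0.45,"hand":1}])

```text
time_s: 18.75
eef_pos: [0.5577, 0.2479, 0.215]
tcp_rot: [-3.14, 0.004, 1.454]
force: [1.2, 0.1, -0.6]
width: 0.0873
```

```bash
python3 plan.py .534 .3526 .2 3.067;python3 - <<'E'
from sm import *
from cell import vision, ctrl
d={n:vision.grab_frame(n) for n in("side","top")}
pickle.dump(d,open("f10.pkl","wb"))
crop(d["top"],300,200,130,100,6,"t10.png")
E
```

```text
t 18.75 pos [0.5577 0.2479 0.215 ] rot [-3.1397  0.0036  1.4542] F [ 1.2   0.06 -0.57] w 0.0873 j [ 0.29  0.19  1.57 -0.    1.38  0.41]
shift [ 0.405  -0.1427  0.0587] turn [-1.400e-03  4.000e-04 -5.134e-01]
```

View pics/t10.png

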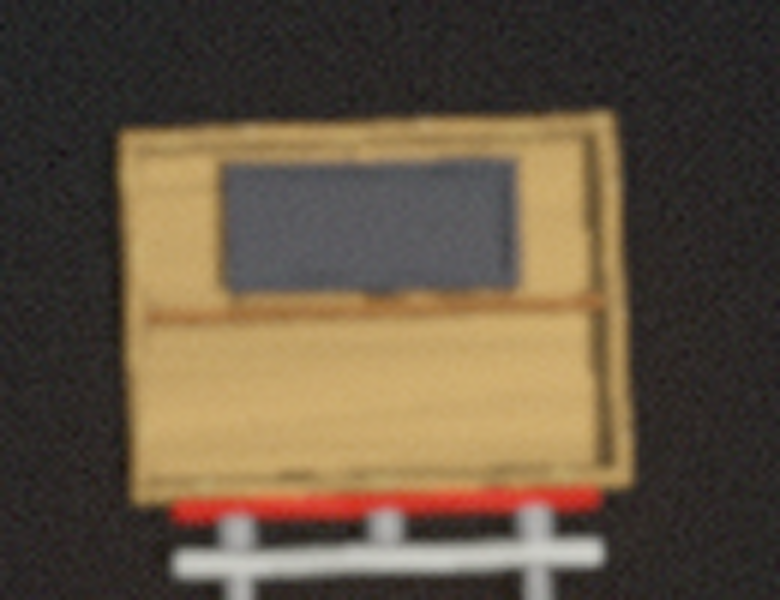

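The top view shows the tray square against the red bar: near rim (135,503)–(632,487), bar (172)–(600), so the centring error is about 1 mm. The inkstone is in the far half. On to the paperweight.

Call:
step_arm(targets=[{"x":0.06,"y":-0.02,"z":0,"ax":0,"ay":0,"az":-0.05,"hand":1},{"x":0.12,"y":-0.04,"z":0,"ax":0,"ay":0,"az":-0.1,"hand":1},{"x":0.18,"y":-0.06,"z":0,"ax":0,"ay":0,"az":-0.16,"hand":1},{"x":0.24,"y":-0.08,"z":0,"ax":0,"ay":0,"az":-0.22,"hand":1},{"x":0.3,"y":-0.1,"z":0,"ax":0,"ay":0,"az":-0.28,"hand":1},{"x":0.36,"y":-0.12,"z":0,"ax":0,"ay":0,"az":-0.34,"hand":1},{"x":0.4,"y":-0.14,"z":0,"ax":0,"ay":0,"az":-0.4,"hand":1},{"x":0.405,"y":-0.143,"z":0,"ax":0,"ay":0,"az":-0.455,"hand":1}])

```text
time_s: 19.85
eef_pos: [0.5348, 0.3519, 0.2139]
tcp_rot: [-3.137, -0.002, 2.882]
force: [-0.7, -0.3, 1.6]
width: 0.0875
```

```bash
python3 plan.py .534 .3526 .02 3.067
```

```text
t 19.85 pos [0.5348 0.3519 0.2139] rot [-3.1373e+00 -2.1000e-03  2.8818e+00] F [-0.72 -0.35  1.56] w 0.0875 j [ 0.46  0.27  1.49 -0.    1.39 -0.85]
shift [0.0021 0.0051 0.7758] turn [-0.0013 -0.0008 -0.0589]
```

Call:
step_arm(targets=[{"x":0.002,"y":0.005,"z":0.02,"ax":-0.001,"ay":0,"az":-0.058,"hand":0.7},{"x":0.002,"y":0.005,"z":0.1,"ax":-0.001,"ay":0,"az":-0.058,"hand":0.7},{"x":0.002,"y":0.005,"z":0.2,"ax":-0.001,"ay":0,"az":-0.058,"hand":0.7},{"x":0.002,"y":0.005,"z":0.32,"ax":-0.001,"ay":0,"az":-0.058,"hand":0.7},{"x":0.002,"y":0.005,"z":0.42,"ax":-0.001,"ay":0,"az":-0.058,"hand":0.7},{"x":0.002,"y":0.005,"z":0.5,"ax":-0.001,"ay":0,"az":-0.058,"hand":0.7},{"x":0.002,"y":0.005,"z":0.56,"ax":-0.001,"ay":0,"az":-0.058,"hand":0.7},{"x":0.002,"y":0.005,"z":0.58,"ax":-0.001,"ay":0,"az":-0.058,"hand":0.7}])

```text
time_s: 20.85
eef_pos: [0.5333, 0.3522, 0.0665]
tcp_rot: [-3.14, -0.005, 3.059]
force: [-0.2, -0.1, 0.8]
width: 0.061
```

```bash
python3 plan.py .534 .3526 .02 3.067;python3 - <<'E'
from sm import *
from cell import vision, ctrl
d={n:vision.grab_frame(n) for n in("side","wrist")}
pickle.dump(d,open("f11.pkl","wb"))
crop(d["side"],160,170,160,150,4,"s11.png"); cv2.imwrite("pics/w11.png",d["wrist"]["frame"])
E
```

```text
t 20.85 pos [0.5333 0.3522 0.0665] rot [-3.1397 -0.0048  3.0589] F [-0.16 -0.09  0.81] w 0.061 j [ 0.46  0.41  1.6   0.    1.14 -1.03]
shift [-0.0035  0.0022  0.1861] turn [-0.0006 -0.0015 -0.0026]
```

View pics/s11.png

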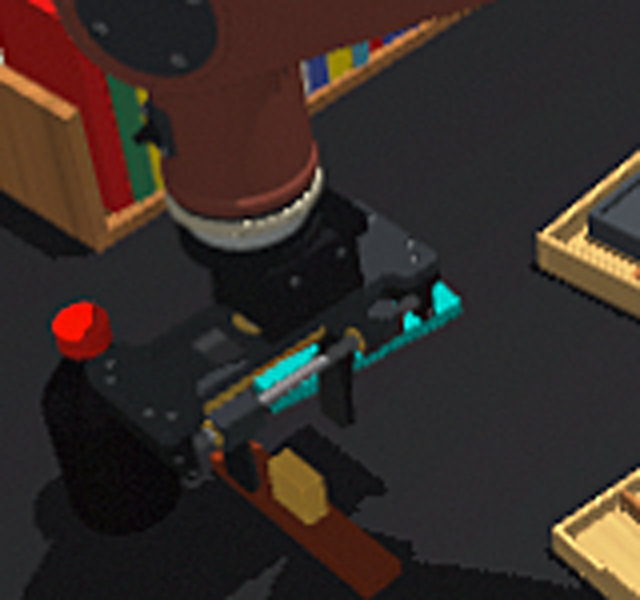

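View pics/w11.png

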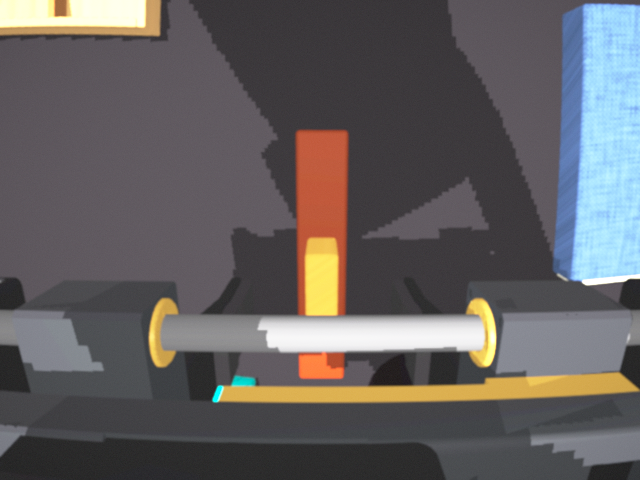

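The brass grip is centred between the fingers (wrist view: grip at column 321, fingers at 225 and 415) and parallel to them. The clearance to the bottle is about 20 mm. I'm going down and gripping.

Call:
step_arm(targets=[{"x":-0.003,"y":0.002,"z":0.05,"ax":0,"ay":-0.001,"az":-0.002,"hand":0.7},{"x":-0.003,"y":0.002,"z":0.1,"ax":0,"ay":-0.001,"az":-0.002,"hand":0.7},{"x":-0.003,"y":0.002,"z":0.14,"ax":0,"ay":-0.001,"az":-0.002,"hand":0.7},{"x":-0.003,"y":0.002,"z":0.165,"ax":0,"ay":-0.001,"az":-0.002,"hand":0.7},{"x":-0.003,"y":0.002,"z":0.175,"ax":0,"ay":-0.001,"az":-0.002,"hand":0.7},{"x":-0.003,"y":0.002,"z":0.18,"ax":0,"ay":-0.001,"az":-0.002,"hand":0.7},{"x":-0.003,"y":0.002,"z":0.18,"ax":0,"ay":-0.001,"az":-0.002,"hand":0.5},{"x":-0.003,"y":0.002,"z":0.18,"ax":0,"ay":-0.001,"az":-0.002,"hand":0.3}])

```text
time_s: 21.95
eef_pos: [0.5346, 0.3531, 0.0231]
tcp_rot: [-3.141, 0.0, 3.066]
force: [1.9, -0.4, -0.6]
width: 0.048
```

```bash
python3 plan.py .534 .3526 .02 3.067
```

```text
t 21.95 pos [0.5346 0.3531 0.0231] rot [-3.1409e+00  1.0000e-04  3.0664e+00] F [ 1.94 -0.37 -0.57] w 0.048 j [ 0.46  0.46  1.62 -0.    1.06 -1.03]
shift [ 0.0024 -0.0022  0.0124] turn [-0.0002  0.     -0.0002]
```

Call:
step_arm(newtons=20, targets=[{"x":0,"y":0,"z":0,"ax":0,"ay":0,"az":0,"hand":0.15},{"x":0,"y":0,"z":0,"ax":0,"ay":0,"az":0,"hand":0},{"x":0,"y":0,"z":0,"ax":0,"ay":0,"az":0,"hand":0},{"x":0,"y":0,"z":0,"ax":0,"ay":0,"az":0,"hand":0},{"x":0,"y":0,"z":0,"ax":0,"ay":0,"az":0,"hand":0},{"x":0,"y":0,"z":0,"ax":0,"ay":0,"az":0,"hand":0},{"x":0,"y":0,"z":0,"ax":0,"ay":0,"az":0,"hand":0},{"x":0,"y":0,"z":0,"ax":0,"ay":0,"az":0,"hand":0}])

```text
time_s: 22.95
eef_pos: [0.5343, 0.3529, 0.0227]
tcp_rot: [-3.14, -0.001, 3.066]
force: [-0.1, -1.8, 0.6]
width: 0.0158
```

```bash
python3 plan.py .534 .3526 .02 3.067
```

```text
t 22.95 pos [0.5343 0.3529 0.0227] rot [-3.1403e+00 -6.0000e-04  3.0664e+00] F [-0.09 -1.84  0.65] w 0.0158 j [ 0.46  0.46  1.62 -0.    1.06 -1.03]
shift [ 0.0012 -0.0011  0.0106] turn [-0.0004 -0.0002 -0.0002]
```

Run:
```python
from sm import *
g=pickle.load(open("f10.pkl","rb"))["top"]
c=quad(g,[(120,130),(613,111),(633,487),(135,503)],300,200,6,.028)
b=quad(g,[(172,502),(602,487),(602,508),(172,525)],300,200,6,.034); print(b)
s=pickle.load(open("f9.pkl","rb"))["side"]
t=ray(s,(np.array([(73,352),(400,80),(730,225)])+.5)/8-.5+[285,185],.028); print((t[0]+t[2])/2)
```

```text
ctr [ 0.5029 -0.0167] xang 0.0392 yang 0.0346 sz 0.153 0.2011
ctr [ 0.422  -0.0206] xang -0.0076 yang 0.0376 sz 0.0088 0.1728
[[ 0.42333369  0.06576562]
 [ 0.42941309 -0.10698133]
 [ 0.42098277 -0.10685972]
 [ 0.41408395  0.06577902]]
[ 0.50363104 -0.01899885  0.028     ]
```

Call:
step_arm(newtons=25, targets=[{"x":0,"y":0,"z":-0.03,"ax":0,"ay":0,"az":0,"hand":0},{"x":0,"y":0,"z":-0.1,"ax":0,"ay":0,"az":0,"hand":0},{"x":0,"y":0,"z":-0.2,"ax":0,"ay":0,"az":0,"hand":0},{"x":0,"y":0,"z":-0.3,"ax":0,"ay":0,"az":0,"hand":0},{"x":0.03,"y":0.05,"z":-0.4,"ax":0,"ay":0,"az":0,"hand":0},{"x":0.06,"y":0.1,"z":-0.5,"ax":0,"ay":0,"az":0.03,"hand":0},{"x":0.08,"y":0.2,"z":-0.5,"ax":0,"ay":0,"az":0.06,"hand":0},{"x":0.1,"y":0.3,"z":-0.5,"ax":0,"ay":0,"az":0.1,"hand":0}])

```text
time_s: 23.95
eef_pos: [0.5155, 0.4308, 0.15]
tcp_rot: [3.141, 0.001, 2.748]
force: [1.0, -0.6, -1.9]
width: 0.0157
```

```bash
python3 plan.py .466 -.019 .15 1.605; python3 plan.py .466 -.019 .15 1.605
```

```text
t 23.95 pos [0.5155 0.4308 0.15  ] rot [3.1405e+00 1.3000e-03 2.7482e+00] F [ 1.01 -0.56 -1.92] w 0.0157 j [ 0.58  0.38  1.46 -0.    1.29 -0.6 ]
shift [-5.0670e-01 -1.7377e+00 -1.4000e-03] turn [5.000e-04 2.000e-04 3.639e-01]
t 23.95 pos [0.5155 0.4308 0.15  ] rot [3.1405e+00 1.3000e-03 2.7482e+00] F [ 1.01 -0.56 -1.92] w 0.0157 j [ 0.58  0.38  1.46 -0.    1.29 -0.6 ]
shift [-5.0670e-01 -1.7377e+00 -1.4000e-03] turn [5.000e-04 2.000e-04 3.639e-01]
```

I used the wrong sign there and drifted left, but touched nothing (forces are only the held weight). I back away from the bottle first, then cross to the tray.

Call:
step_arm(targets=[{"x":0.06,"y":-0.05,"z":-0.1,"ax":0,"ay":0,"az":0,"hand":0},{"x":0.12,"y":-0.15,"z":-0.2,"ax":0,"ay":0,"az":0.01,"hand":0},{"x":0.12,"y":-0.28,"z":-0.2,"ax":0,"ay":0,"az":0.05,"hand":0},{"x":0.05,"y":-0.41,"z":-0.2,"ax":0,"ay":0,"az":0.1,"hand":0},{"x":0,"y":-0.55,"z":-0.2,"ax":0,"ay":0,"az":0.15,"hand":0},{"x":-0.05,"y":-0.7,"z":-0.2,"ax":0,"ay":0,"az":0.2,"hand":0},{"x":-0.12,"y":-0.85,"z":-0.2,"ax":0,"ay":0,"az":0.26,"hand":0},{"x":-0.2,"y":-1.0,"z":-0.2,"ax":0,"ay":0,"az":0.31,"hand":0}])

```text
time_s: 24.95
eef_pos: [0.4666, 0.1785, 0.1994]
tcp_rot: [3.14, 0.001, 1.773]
force: [1.4, -0.1, -2.4]
width: 0.0156
```

```bash
python3 plan.py .466 -.019 .12 1.605
python3 - <<'E'
from sm import *
from cell import vision
d={n:vision.grab_frame(n) for n in("side","top")}
pickle.dump(d,open("f12.pkl","wb"));cv2.imwrite("pics/s12.png",d["side"]["frame"])
E
```

```text
t 24.95 pos [0.4666 0.1785 0.1994] rot [3.1402e+00 8.0000e-04 1.7734e+00] F [ 1.37 -0.11 -2.36] w 0.0156 j [ 0.21 -0.07  1.87 -0.    1.33  0.01]
shift [-0.7732 -0.1617  0.3179] turn [0.0005 0.0002 0.0536]
```

View pics/s12.png

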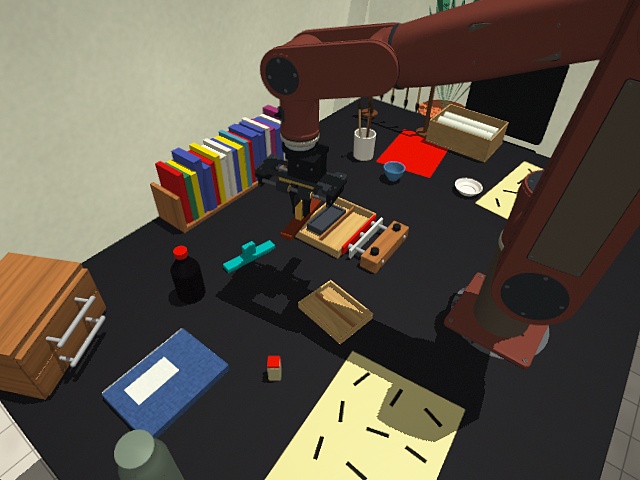

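Call:
step_arm(targets=[{"x":-0.1,"y":-0.02,"z":0,"ax":0,"ay":0,"az":0.01,"hand":0},{"x":-0.22,"y":-0.045,"z":0,"ax":0,"ay":0,"az":0.02,"hand":0},{"x":-0.36,"y":-0.075,"z":0,"ax":0,"ay":0,"az":0.03,"hand":0},{"x":-0.5,"y":-0.105,"z":0,"ax":0,"ay":0,"az":0.04,"hand":0},{"x":-0.63,"y":-0.13,"z":0.05,"ax":0,"ay":0,"az":0.05,"hand":0},{"x":-0.73,"y":-0.15,"z":0.15,"ax":0,"ay":0,"az":0.0535,"hand":0},{"x":-0.773,"y":-0.158,"z":0.25,"ax":0,"ay":0,"az":0.0535,"hand":0},{"x":-0.773,"y":-0.158,"z":0.35,"ax":0,"ay":0,"az":0.0535,"hand":0}])

```text
time_s: 26.05
eef_pos: [0.4684, -0.0182, 0.1111]
tcp_rot: [3.14, 0.001, 1.61]
force: [0.2, 1.1, -2.0]
width: 0.0155
```

```bash
python3 plan.py .4675 -.0193 .04 1.605
python3 - <<'E'
from sm import *
from cell import vision
d={n:vision.grab_frame(n) for n in("side","wrist")}
pickle.dump(d,open("f13.pkl","wb"));crop(d["side"],265,130,160,130,5,"s13.png");cv2.imwrite("pics/w13.png",d["wrist"]["frame"])
E
```

```text
t 26.05 pos [ 0.4684 -0.0182  0.1111] rot [3.1402e+00 1.2000e-03 1.6104e+00] F [ 0.19  1.06 -1.96] w 0.0155 j [-0.21 -0.05  2.03 -0.    1.15 -0.25]
shift [-0.004  -0.0042  0.2843] turn [0.0005 0.0004 0.0017]
```

View pics/s13.png

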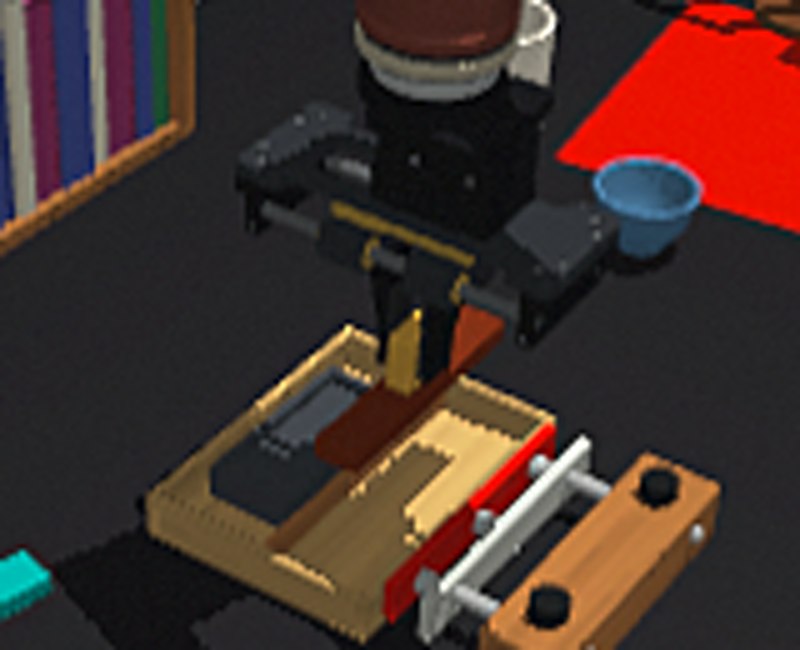

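View pics/w13.png

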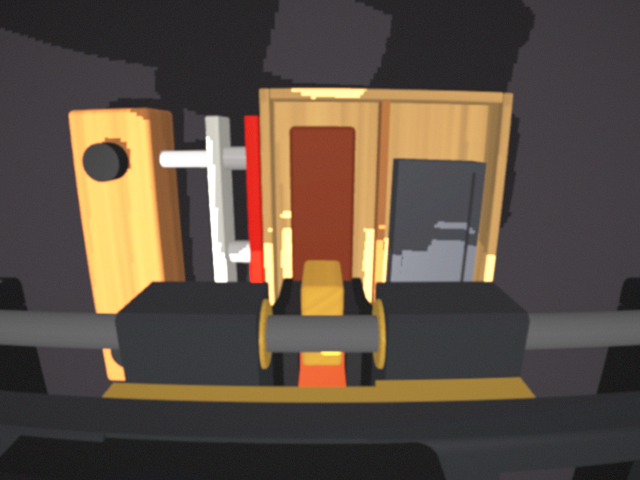

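The wrist view shows the paperweight at columns 290–355, over the middle of the near compartment (270–380) and parallel to it. Lowering.

Call:
step_arm(targets=[{"x":-0.004,"y":-0.004,"z":0.05,"ax":0,"ay":0,"az":0.002,"hand":0},{"x":-0.004,"y":-0.004,"z":0.1,"ax":0,"ay":0,"az":0.002,"hand":0},{"x":-0.004,"y":-0.004,"z":0.15,"ax":0,"ay":0,"az":0.002,"hand":0},{"x":-0.004,"y":-0.004,"z":0.2,"ax":0,"ay":0,"az":0.002,"hand":0},{"x":-0.004,"y":-0.004,"z":0.24,"ax":0,"ay":0,"az":0.002,"hand":0},{"x":-0.004,"y":-0.004,"z":0.27,"ax":0,"ay":0,"az":0.002,"hand":0},{"x":-0.004,"y":-0.004,"z":0.29,"ax":0,"ay":0,"az":0.002,"hand":0},{"x":-0.004,"y":-0.004,"z":0.3,"ax":0,"ay":0,"az":0.002,"hand":0}])

```text
time_s: 27.15
eef_pos: [0.4666, -0.0189, 0.0354]
tcp_rot: [-3.141, 0.001, 1.604]
force: [-0.3, 0.5, -2.9]
width: 0.0158
```

```bash
python3 plan.py .4675 -.0193 .029 1.605
```

```text
t 27.15 pos [ 0.4666 -0.0189  0.0354] rot [-3.1408e+00  1.0000e-03  1.6039e+00] F [-0.31  0.54 -2.95] w 0.0158 j [-0.21  0.07  2.07 -0.    0.99 -0.24]
shift [-0.0016  0.0034  0.0255] turn [-0.0002  0.0003 -0.0003]
```

Call:
step_arm(targets=[{"x":0,"y":0,"z":0.004,"ax":0,"ay":0,"az":0,"hand":0},{"x":0,"y":0,"z":0.008,"ax":0,"ay":0,"az":0,"hand":0},{"x":0,"y":0,"z":0.012,"ax":0,"ay":0,"az":0,"hand":0},{"x":0,"y":0,"z":0.015,"ax":0,"ay":0,"az":0,"hand":0},{"x":0,"y":0,"z":0.018,"ax":0,"ay":0,"az":0,"hand":0},{"x":0,"y":0,"z":0.02,"ax":0,"ay":0,"az":0,"hand":0},{"x":0,"y":0,"z":0.022,"ax":0,"ay":0,"az":0,"hand":0},{"x":0,"y":0,"z":0.022,"ax":0,"ay":0,"az":0,"hand":0}])

```text
time_s: 28.15
eef_pos: [0.4666, -0.0189, 0.0301]
tcp_rot: [-3.141, 0.001, 1.604]
force: [-0.3, 1.2, -2.8]
width: 0.0159
```

```bash
python3 plan.py .4675 -.0193 .029 1.605
```

```text
t 28.15 pos [ 0.4666 -0.0189  0.0301] rot [-3.1409e+00  1.0000e-03  1.6040e+00] F [-0.34  1.22 -2.78] w 0.0159 j [-0.21  0.08  2.08 -0.    0.98 -0.24]
shift [-0.0017  0.0035  0.0043] turn [-0.0002  0.0003 -0.0003]
```

Still hanging (Fz −2.8 N). I creep down the last 1–2 mm.

Call:
step_arm(targets=[{"x":0,"y":0,"z":0.001,"ax":0,"ay":0,"az":0,"hand":0},{"x":0,"y":0,"z":0.002,"ax":0,"ay":0,"az":0,"hand":0},{"x":0,"y":0,"z":0.003,"ax":0,"ay":0,"az":0,"hand":0},{"x":0,"y":0,"z":0.004,"ax":0,"ay":0,"az":0,"hand":0},{"x":0,"y":0,"z":0.005,"ax":0,"ay":0,"az":0,"hand":0},{"x":0,"y":0,"z":0.006,"ax":0,"ay":0,"az":0,"hand":0},{"x":0,"y":0,"z":0.006,"ax":0,"ay":0,"az":0,"hand":0},{"x":0,"y":0,"z":0.006,"ax":0,"ay":0,"az":0,"hand":0}])

```text
time_s: 29.15
eef_pos: [0.4667, -0.0189, 0.0287]
tcp_rot: [-3.141, 0.001, 1.604]
force: [0.3, -1.2, -2.3]
width: 0.0164
```

```bash
python3 plan.py .4675 -.0193 .029 1.605
```

```text
t 29.15 pos [ 0.4667 -0.0189  0.0287] rot [-3.141e+00  1.100e-03  1.604e+00] F [ 0.32 -1.21 -2.34] w 0.0164 j [-0.21  0.09  2.08 -0.    0.98 -0.24]
shift [-0.0016  0.0033 -0.0014] turn [-0.0002  0.0003 -0.0003]
```

Call:
step_arm(targets=[{"x":0,"y":0,"z":0.001,"ax":0,"ay":0,"az":0,"hand":0},{"x":0,"y":0,"z":0.001,"ax":0,"ay":0,"az":0,"hand":0},{"x":0,"y":0,"z":0.002,"ax":0,"ay":0,"az":0,"hand":0},{"x":0,"y":0,"z":0.002,"ax":0,"ay":0,"az":0,"hand":0},{"x":0,"y":0,"z":0.003,"ax":0,"ay":0,"az":0,"hand":0},{"x":0,"y":0,"z":0.003,"ax":0,"ay":0,"az":0,"hand":0},{"x":0,"y":0,"z":0.003,"ax":0,"ay":0,"az":0,"hand":0},{"x":0,"y":0,"z":0.003,"ax":0,"ay":0,"az":0,"hand":0}])

```text
time_s: 30.15
eef_pos: [0.4667, -0.019, 0.0286]
tcp_rot: [-3.141, 0.001, 1.604]
force: [-4.8, -0.3, 8.1]
width: 0.0153
```

```bash
python3 plan.py .4675 -.0193 .029 1.605
```

```text
t 30.15 pos [ 0.4667 -0.019   0.0286] rot [-3.1408e+00  1.1000e-03  1.6041e+00] F [-4.8  -0.27  8.14] w 0.0153 j [-0.21  0.09  2.08 -0.    0.98 -0.24]
shift [-0.0014  0.0031 -0.0016] turn [-0.0003  0.0004 -0.0003]
```

Down on the floor (Fz 8 N). I relieve the pressure and open a little.

Call:
step_arm(targets=[{"x":0,"y":0,"z":-0.001,"ax":0,"ay":0,"az":0,"hand":0},{"x":0,"y":0,"z":-0.002,"ax":0,"ay":0,"az":0,"hand":0},{"x":0,"y":0,"z":-0.002,"ax":0,"ay":0,"az":0,"hand":0},{"x":0,"y":0,"z":-0.002,"ax":0,"ay":0,"az":0,"hand":0.2},{"x":0,"y":0,"z":-0.002,"ax":0,"ay":0,"az":0,"hand":0.22},{"x":0,"y":0,"z":-0.002,"ax":0,"ay":0,"az":0,"hand":0.25},{"x":0,"y":0,"z":-0.002,"ax":0,"ay":0,"az":0,"hand":0.28},{"x":0,"y":0,"z":-0.002,"ax":0,"ay":0,"az":0,"hand":0.3}])

```text
time_s: 31.15
eef_pos: [0.4666, -0.0189, 0.0283]
tcp_rot: [-3.141, 0.001, 1.604]
force: [-0.2, 0.8, 1.1]
width: 0.025
```

```bash
python3 plan.py .4675 -.0193 .15 1.605;  python3 - <<'E'
from sm import *
from cell import vision
d={n:vision.grab_frame(n) for n in("side","wrist")}
pickle.dump(d,open("f14.pkl","wb"));crop(d["side"],285,165,110,90,7,"s14.png");cv2.imwrite("pics/w14.png",d["wrist"]["frame"])
E
python3 red.py f14.pkl
```

```text
t 31.15 pos [ 0.4666 -0.0189  0.0283] rot [-3.141e+00  1.000e-03  1.604e+00] F [-0.21  0.82  1.07] w 0.025 j [-0.21  0.09  2.08 -0.    0.98 -0.24]
shift [-0.0022  0.0031 -0.4868] turn [-0.0002  0.0003 -0.0003]
bar shift mm 12.476919450760867 [3.27154111 2.75832787] 0.49075962067514645
bar shift mm 12.395860332966256 [3.23597262 2.77075407] 0.4974084765778769
```

View pics/s14.png

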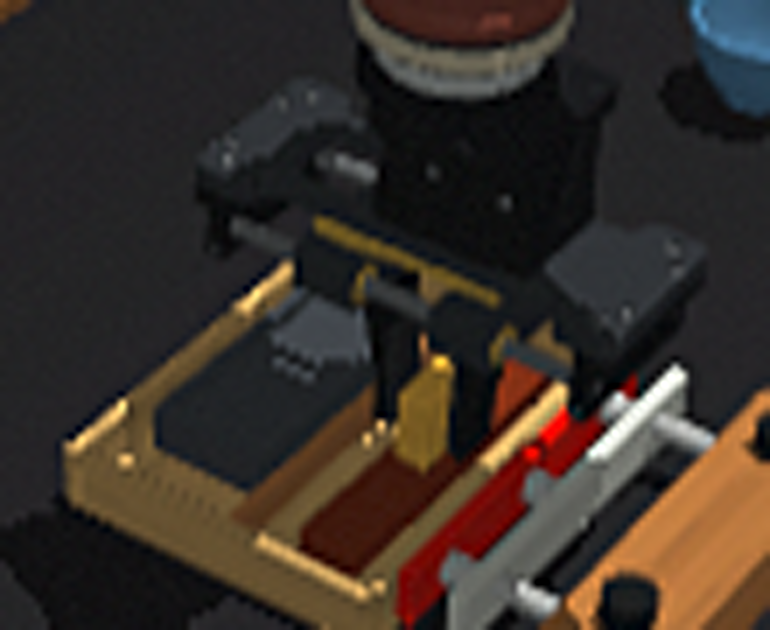

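View pics/w14.png

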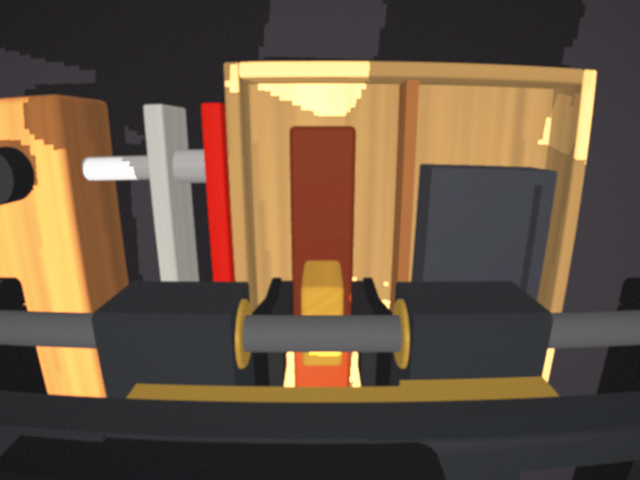

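The paperweight lies in the near compartment with the fingers clear of its grip (wrist view: bar 290–355, compartment 245–405). I go straight up, then away.

Call:
step_arm(targets=[{"x":0,"y":0,"z":-0.01,"ax":0,"ay":0,"az":0,"hand":0.3},{"x":0,"y":0,"z":-0.03,"ax":0,"ay":0,"az":0,"hand":0.3},{"x":0,"y":0,"z":-0.07,"ax":0,"ay":0,"az":0,"hand":0.3},{"x":0,"y":0,"z":-0.15,"ax":0,"ay":0,"az":0,"hand":0.3},{"x":0,"y":0,"z":-0.3,"ax":0,"ay":0,"az":0,"hand":0.3},{"x":0,"y":0,"z":-0.5,"ax":0,"ay":0,"az":0,"hand":0.3},{"x":0,"y":0,"z":-0.7,"ax":0,"ay":0,"az":0,"hand":0.3},{"x":0,"y":0,"z":-0.9,"ax":0,"ay":0,"az":0,"hand":0.3}])

```text
time_s: 32.25
eef_pos: [0.4665, -0.0186, 0.2559]
tcp_rot: [3.141, 0.001, 1.604]
force: [-0.1, 0.5, -0.7]
width: 0.0262
```

```bash
python3 plan.py .4675 .2 .25 1.605
```

```text
t 32.25 pos [ 0.4665 -0.0186  0.2559] rot [3.141e+00 1.300e-03 1.604e+00] F [-0.15  0.45 -0.69] w 0.0262 j [-0.21 -0.19  1.88 -0.    1.45 -0.24]
shift [0.874  0.0329 0.0225] turn [ 0.0002  0.0004 -0.0003]
```

Call:
step_arm(targets=[{"x":0.1,"y":0,"z":0,"ax":0,"ay":0,"az":0,"hand":0.3},{"x":0.22,"y":0,"z":0,"ax":0,"ay":0,"az":0,"hand":0.3},{"x":0.36,"y":0,"z":0,"ax":0,"ay":0,"az":0,"hand":0.3},{"x":0.5,"y":0,"z":0,"ax":0,"ay":0,"az":0,"hand":0.3},{"x":0.64,"y":0,"z":0,"ax":0,"ay":0,"az":0,"hand":0.3},{"x":0.78,"y":0,"z":0,"ax":0,"ay":0,"az":0,"hand":0.3},{"x":0.9,"y":0,"z":0,"ax":0,"ay":0,"az":0,"hand":0.3},{"x":1.0,"y":0,"z":0,"ax":0,"ay":0,"az":0,"hand":0.3}])

```text
time_s: 33.25
eef_pos: [0.4582, 0.2324, 0.254]
tcp_rot: [3.141, 0.001, 1.605]
force: [0.1, -0.7, -0.2]
width: 0.0264
```

```bash
python3 - <<'E'
from sm import *
from cell import vision
d={n:vision.grab_frame(n) for n in("side","top")}
pickle.dump(d,open("f15.pkl","wb"));crop(d["side"],285,175,130,95,6,"s15.png");crop(d["top"],300,200,130,100,6,"t15.png");cv2.imwrite("pics/top15.png",d["top"]["frame"])
E
python3 red.py f15.pkl; python3 plan.py .4675 .2 .25 1.605
```

```text
bar shift mm -2.6840233049324054 [-0.94476577 -0.08245599] 1.1728646794187139
bar shift mm -2.7650824227270143 [-0.98033427 -0.07002979] 1.188754756593623
t 33.35 pos [0.458  0.2331 0.2538] rot [-3.1415e+00  2.0000e-04  1.6067e+00] F [ 0.32 -0.49  0.06] w 0.026 j [ 0.32 -0.07  1.77 -0.    1.44  0.28]
shift [-0.1336  0.0331  0.0152] turn [-0.      0.      0.0005]
```

View pics/s15.png

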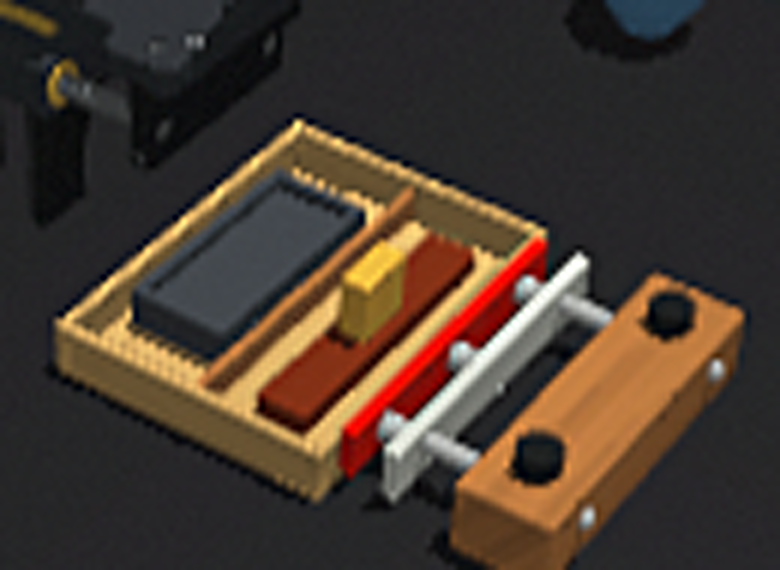

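View pics/t15.png

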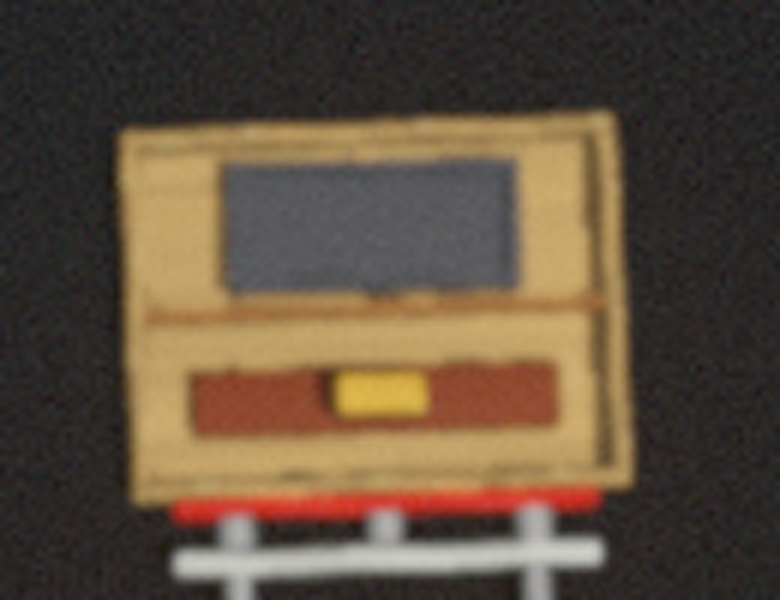

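View pics/top15.png

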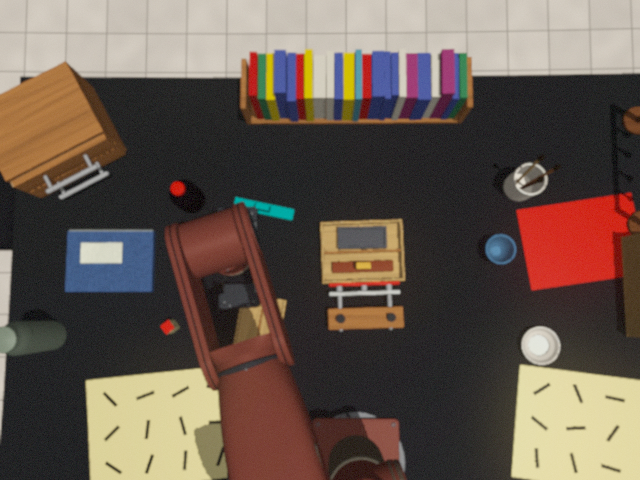

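The top view shows the tray at exactly its earlier pixels, flush with the bar. The inkstone is in the far half and the paperweight is lengthwise in the near half. Bottle (178,188), bowl (500,249), cup (530,179), seal (170,326), dish (540,345) and album are where they started. Handing in.

```bash
python3 -c "
from cell import ctrl; print(ctrl.close_job())"
```

```text
the job is handed in; nothing more can be done
None
```

The job is finished and handed in, about 33 s into the 72 s limit.

- **Tray:** I hooked the far rim with open fingertips and dragged the tray flat to the bar. Drag force was about 5.3 N.
- **Lean:** I held the bar at about half compression for over a second, then let go over about 1.5 s. The bar stayed about 3 mm compressed, with the tray still touching it.
- **Paperweight:** I gripped it by the brass block and set it lengthwise in the near half of the tray. The fingers came away cleanly.

**Last checks:** in the final top view the tray sits square and flush on the bar, about 1 mm off centre. Its pixels match those from before the paperweight was placed. The inkstone is in the far half, and the album, bottle, cup, bowl, dish and seal are at their starting pixels.

**Checks that disagreed or failed:**
- **Compression reading:** during the lean, the image and arm position gave about 4.2 mm. Force less drag suggested about 3 mm.
- **Final bar measurement:** the automatic red-bar reading failed in the last frames because of shadow and the reddish paperweight. I judged contact by eye instead.
- **Wrong-sign move:** after lifting the paperweight I moved the wrong way, within about 15 mm of the ink bottle by my estimate. It touched nothing.
- **Paperweight set-down:** it met the tray floor with a brief push of about 8 N down and 5 N sideways, and the tray did not shift.

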